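# Put the repair bench in order: board, pliers and solder each to its own kind

### The arm

A 6-joint arm with a two-finger parallel gripper is mounted at the origin on the work surface. World frame = base frame: x ahead of the robot, y to its left, z up, the work surface at z = 0. Lengths are in mm, angles in rad, forces in N, time in s.
With the tool pointing down it reaches from about 300 to 775 mm from the base axis. Payload 14.6 kg.
Tool frame: the origin (TCP) lies between the finger pads; the fingertips stand manip.nose_length ahead of it and the grasp point (between the pads) lies 11 mm behind it (manip.nose_length is the distance from the TCP to the fingertips, in mm); z points along the fingers, y is the line along which they close (so a half turn about z gives the same grasp; the last joint's range is limited). The gripper opens to 94 mm and grips with 3 to 60 N. Pads are 16 mm wide; open, the fingers measure 119 mm over their backs; the gripper's body (75 mm by 177 mm) begins 78 mm behind the grasp point.
Start: joints at [1.178, 0.3, 1.521, -0, 1.321, -0.067], TCP at [176.034, 521.058, 213.446] pointing down, gripper open.
Joint ranges: [-3.03, 3.03], [-0.79, 2.21], [0.23, 2.52], [-1.04, 4.18], [0, 3.07], [-2.55, 2.55]. Speed limits (rad/s): [2.22, 2.22, 2.57, 3.14, 3.14, 3.14].

### API

Orientations are given as [roll, pitch, yaw] about the fixed x, y, z axes, in that order (R = Rz(yaw) Ry(pitch) Rx(roll)).
In Python, from cell import manip, cams, job gives the robot as it stands.
- The arm moves only by the tool jog_arm, never from a script. Its argument "commands" is a list of rows, each an object of numbers: "dx", "dy", "dz": the shift along the tool's x, y, z each as a share of 40 mm, from -1 to 1; "ax", "ay", "az": the turn, a rotation vector about the tool's x, y, z each as a share of 10 degrees, from -1 to 1; "gripper": the closure, from 0 (fully open) to 1 (shut). A call has 1 to 10 rows; each row shifts and turns the commanded pose from where the row before left it, along the tool's axes as they then stand; what a row does not reach is not made up. A row lasts 1/8 s, in which the tool goes at most 62.5 mm and 10.7 degrees, less where a joint would pass 70% of its speed; a pose out of reach is approached as far as the arm can. A call with a number of a shift or a turn outside -1 to 1 is refused whole. A call with a gripper value outside its range is refused whole. The fingers move at their own pace and stop on an object; "squeeze" is the grip in N (left out, the last holds). Time passes only in rows, so rows that do not move let the fingers close. It gives the time, the measured TCP pose, the force, the opening and the grip force at its end, in the units of the state.
- manip.read_state(): the state, without advancing time (a new reading comes with each control period).
- cams.camera(name): name is "scene" or "top"; returns a dict with "image" (480x640x3 uint8, red, green, blue), "fx", "fy", "cx", "cy" (pixels), "dist_coeffs" ([k1, k2, p1, p2, k3] as OpenCV has them; the pictures are not rectified), "world_to_cam" (4x4, takes a point from world to camera coordinates). Camera axes: x right, y down, z forward; pixel columns grow to the right and rows downward; lengths in mm; the calibration is good to about 2 mm. A picture is of the moment at which its call begins. There is no depth.
- job.sign_off(): hands the job in; it is judged then, once.
The state is a dict: "clock": time; "joints": joint angles; "qd": joint speeds; "effort": joint torques, N m; "eef_pos": TCP position; "eef_rot": TCP orientation; "wrist_force": force on the tool from outside, world axes, zero at the start; "moment": the same for the moment, N m; "finger_gap": finger opening in mm; "finger_force": force on a finger pad.
Only numpy, scipy, OpenCV 4.12 (cv2) and the standard library are available. Lean on these libraries where they do the work, as an engineer would, in place of code of your own. Each camera call takes 0.05 s, during which the arm holds its last target. There are 200 camera calls.

### The job

Clear the three loose things off the repair mat, each to its own kind: stand the circuit board on end in a free bay of the upright board rack, lay the pliers flat in the tray that holds the screwdriver, and stand the reel of solder wire in the tray that holds the other reel. The board is delicate, so set it down and never let it drop or topple; the sloping board rest is there for turning it from flat to upright. What is already in the rack and trays stays in its place there, and the bottle, tip cleaner, brush and meter are left where they are.

Things in the scene. Friction and masses are not known exactly. Their poses are not given: they have to be found in the camera images.
- board: loose circuit board to put away: aluminium carrier 150 (x) x 50 (y) x 18 thick (z), plain metal 36 in from each end; green board with chips, blue capacitors, white connector amid, up to 24 above the underside over the central 66 x 40. Starts flat on the mat, parts up; may stand on either end. 150-310 g. Origin: centre of underside; z out of the parts' face.
- pliers: red-handled steel pliers to put away, lying flat: 144 long (jaw tips at x=+52, handle ends at x=-92), 51 wide over the handles, 14 thick; joint 26 x 26 x 14 centred on the origin, best held there across y. 110-225 g. Origin: under the joint, on the underside; z up.
- reel: full reel of solder wire with green flanges, to put away: 60 diameter, 62 tall, standing on one flange. 245-490 g. Origin: centre of underside; z up its axis.
- rack: dark grey board rack, fixed: 80 (x) x 136 (y), walls 90 high, 4 thick, open on top. Three equal bays along y, each 72 (x) x 40 (y) inside, floor 4 above the mat. A board stands in a bay on its short end, faces towards the rack's +y and -y, and sticks out about 64 at the top. Origin: centre of underside; z up.
- bay_left (a point): centre of the floor of the rack's bay on its +y side; empty at the start
- bay_mid (a point): centre of the floor of the rack's middle bay, 44 from its neighbours; empty at the start
- bay_right (a point): centre of the floor of the rack's bay on its -y side; a board like the loose one already stands here
- board2: the board already standing on end in the rack's right bay, same build and size as the loose one, but its origin is at the centre of its lower end, z up its 150 length, faces along y. It stays in the rack.
- rest: sloping board rest, fixed: aluminium plate 80 wide (x), 95 up its slope, at 45 degrees, dark base 100 x 115 x 8. Faces its +y: uphill is towards -y. Ledge at its foot stands 12 off the plate. A board laid on it, short end on the ledge, stays; its upper 55 overhangs the plate, both faces free, to be taken again by that end. Origin: centre of underside; z up.
- rest_foot (a point): on the board rest, mid-width: the inner corner where the sloping plate's upper face meets the ledge, 22 above the mat
- rest_top (a point): on the board rest, mid-width: the top edge of the plate's upper face, 95 straight uphill from rest_foot
- tool_tray: dark grey open tray for hand tools, fixed: 178 (x) x 138 (y) x 40 high, walls and floor 4 thick; same as the other tray, told apart by the screwdriver lying in it along its -y side. Origin: centre of underside; z up.
- solder_tray: dark grey open tray for solder, fixed: 178 (x) x 138 (y) x 40 high, walls and floor 4 thick; told apart by the reel with blue flanges standing in its +x half. Origin: centre of underside; z up.
- screwdriver: yellow and black screwdriver, 144 long (x), handle 21 thick to -x, lying in the tool tray along x, about 47 from its middle on the -y side; stays there. Origin: underside, mid-length.
- reel2: reel of solder with blue flanges, 60 diameter, 62 tall, standing in the solder tray about 47 from its middle on the +x side; stays there. Origin: centre of underside.
- flux: small amber flux bottle with white cap, 38 diameter, 85 tall; a bystander. Origin: centre of the underside.
- cleaner: round dark pot, 72 diameter, 57 tall, filled with brass wool (soldering tip cleaner); a bystander. Origin: centre of the underside.
- brush: small bench brush, 160 long (x); a bystander. Origin: underside.
- meter: yellow multimeter lying on its back, 140 (x) x 68 x 34; a bystander. Origin: centre of the underside.

How it is judged (in metres and radians):
At the end, for the whole second after the job is handed in: Board on end in a free rack bay, foot within 10 mm of its floor, within 0.35 rad of upright; pliers flat (0.2 rad) on the floor of the screwdriver's tray; green reel standing (0.15 rad) in the blue reel's tray; all settled, and the other board, screwdriver and blue reel still in their places (x of board in the frame of rack between -0.04 and 0.04 m and y of board in the frame of rack between -0.068 and 0.068 m and angle between the x axis of board and the z axis of rack, either way round below 0.35 rad and z of board in the frame of rack between 0.06 and 0.09 m and linear speed of board below 0.15 m/s and x of board2 in the frame of rack between -0.04 and 0.04 m and y of board2 in the frame of rack between -0.068 and 0.068 m and angle between the z axis of board2 and the z axis of rack, either way round below 0.35 rad and z of board2 in the frame of rack below 0.02 m and x of pliers in the frame of tool_tray between -0.075 and 0.075 m and y of pliers in the frame of tool_tray between -0.062 and 0.062 m and z of pliers in the frame of tool_tray below 0.02 m and angle between the z axis of pliers and the z axis of tool_tray, either way round below 0.2 rad and linear speed of each of pliers, reel below 0.05 m/s and x of screwdriver in the frame of tool_tray between -0.085 and 0.085 m and y of screwdriver in the frame of tool_tray between -0.065 and 0.065 m and z of screwdriver in the frame of tool_tray below 0.03 m and x of reel in the frame of solder_tray between -0.068 and 0.068 m and y of reel in the frame of solder_tray between -0.048 and 0.048 m and z of each of reel, reel2 in the frame of solder_tray below 0.015 m and angle between each of reel, reel2's own z axis and vertical below 0.15 rad and x of reel2 in the frame of solder_tray between -0.068 and 0.068 m and y of reel2 in the frame of solder_tray between -0.048 and 0.048 m); the robot touches nothing.
It fails at once if the loose circuit board is dropped or let topple (falls free of the fingers faster than 0.7 m/s, as from a 25 mm drop) (linear speed of board above 0.7 m/s and contact force between board and the fingers below 0.05 N).
It fails at once if the flux bottle, tip cleaner, brush or meter is shifted by more than 30 mm (distance of any of flux, cleaner, brush, meter from where it was at the start of the episode above 0.03 m).
It also fails if it takes over 72 s, if anything falls off the work surface, if the arm or the gripper's body presses on something with over 40 N, if the wrist force passes 120 N, or if a joint passes its speed limit or range.

## Working session

There is one attempt and no reset: what is moved stays moved. The work goes in short steps, Python scripts to look and compute and a tool call to move; the robot and the scene stay as the last step left them, time stands still between calls to the robot, and variables do not carry over. Pictures are saved under pics/ and viewed, at most 10 in all, crops included, and the job is handed in when it is done.

Besides the shell and the picture viewer there is one more tool, called as name(argument=value, ...) on one line, values as JSON. jog_arm: Moves the arm, as the interface text tells. Shift numbers are shares of 40 mm and turn numbers shares of 10 degrees, none past 1 either way. Its arguments: {"type":"object","properties":{"commands":{"type":"array"},"squeeze":{"type":"number"}},"required":["commands"]}

```bash
ls; mkdir -p pics; python3 - <<'E'
from cell import manip, cams, job
import cv2
print(manip.read_state(), manip.nose_length)
for n in("scene","top"):
    c=cams.camera(n); cv2.imwrite(f"pics/{n}0.png",c["image"][:,:,::-1])
    print(n,{k:v for k,v in c.items() if k!="image"})
E
```

```text
pics
{'clock': 0.0, 'joints': array([ 1.17841006e+00,  3.00456256e-01,  1.52159810e+00,  2.12244250e-05,
        1.32069331e+00, -6.65924118e-02]), 'qd': array([-9.46125934e-04,  6.69362461e-04, -7.92470968e-05, -6.43584439e-04,
       -7.73727916e-04, -1.40972959e-04]), 'effort': array([ 1.29913104e-03, -5.31800544e+01, -3.52736163e+01,  7.08894082e-02,
        2.44095043e-02, -6.38371216e-05]), 'eef_pos': array([175.92808944, 520.83087455, 212.88726678]), 'eef_rot': array([-3.14044157e+00, -9.73707839e-05,  2.81579348e+00]), 'wrist_force': array([-0.80778969,  0.39440633, -0.31765553]), 'moment': array([ 0.05957137, -0.04269138, -0.01420993]), 'finger_force': 0.0, 'finger_gap': 94.09399176050087} 8.0
scene {'fx': 473.33687505259985, 'fy': 473.33687505259985, 'cx': 322.55783067165805, 'cy': 230.5855665496269, 'dist_coeffs': array([-0.02845868,  0.        ,  0.        ,  0.        ,  0.        ]), 'world_to_cam': array([[ 5.88304673e-01,  8.08589325e-01, -8.99533618e-03,
        -2.99452767e+02],
       [ 5.92788242e-01, -4.38807152e-01, -6.75315025e-01,
        -2.52890843e+02],
       [-5.49999738e-01,  3.91958655e-01, -7.37474542e-01,
         1.37296631e+03],
       [ 0.00000000e+00,  0.00000000e+00,  0.00000000e+00,
         1.00000000e+00]])}
top {'fx': 461.6749211210797, 'fy': 461.6749211210797, 'cx': 320.50575894569903, 'cy': 250.29330185989545, 'dist_coeffs': array([-0.02374019,  0.        ,  0.        ,  0.        ,  0.        ]), 'world_to_cam': array([[ 2.33569194e-02, -9.99571052e-01, -1.76682443e-02,
         1.82761493e+00],
       [-9.88754740e-01, -2.04857416e-02, -1.48136419e-01,
         5.34013639e+02],
       [ 1.47710929e-01,  2.09295707e-02, -9.88809099e-01,
         1.00322699e+03],
       [ 0.00000000e+00,  0.00000000e+00,  0.00000000e+00,
         1.00000000e+00]])}
```

View pics/scene0.png

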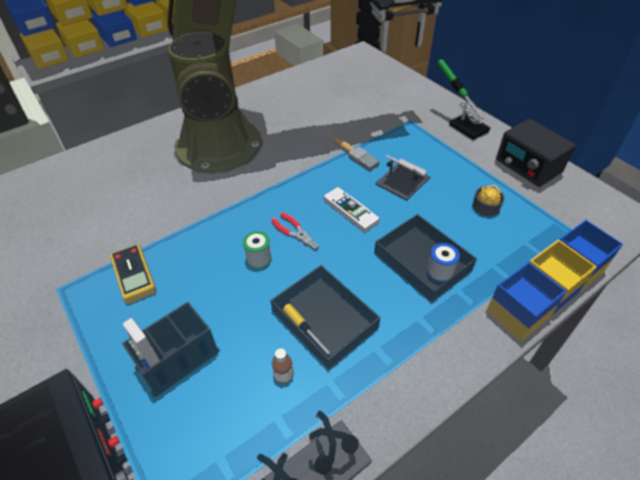

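View pics/top0.png

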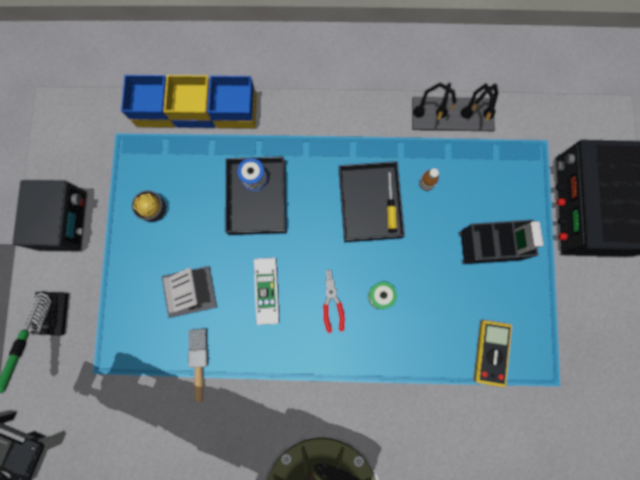

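```bash
cat > h.py <<'E'
import cv2, numpy as np
def tiles(img, boxes, s, name, cols):
    out=[]
    for (u,v,w,h) in boxes:
        t=cv2.resize(img[v:v+h,u:u+w],None,fx=s,fy=s,interpolation=cv2.INTER_CUBIC)
        for a in range(u-u%10+10,u+w,10):
            cv2.line(t,(int((a-u+.5)*s),0),(int((a-u+.5)*s),6),(0,0,255),1); cv2.putText(t,str(a),(int((a-u)*s)-8,16),0,.33,(0,0,255),1)
        for b in range(v-v%10+10,v+h,10):
            cv2.line(t,(0,int((b-v+.5)*s)),(6,int((b-v+.5)*s)),(0,0,255),1); cv2.putText(t,str(b),(8,int((b-v)*s)+5),0,.33,(0,0,255),1)
        t[0]=t[:,0]=255; out.append(t)
    cv2.imwrite(name,np.vstack([np.hstack(out[i:i+cols]) for i in range(0,len(out),cols)]))
E
python3 - <<'E'
from h import *
t=cv2.imread("pics/top0.png"); s=cv2.imread("pics/scene0.png")
W,H=66,74
tiles(t,[(233,254,W,H),(301,262,W,H),(350,258,W,H),(156,254,W,H),(455,205,99,H)][:4]+[(455,205,W,H),(485,205,W,H)],4,"pics/ta.png",3)
tiles(s,[(318,178,W,H),(262,200,W,H),(226,215,W,H),(370,145,W,H),(115,315,W,H+10-10),(160,295,W,H)],4,"pics/sa.png",3)
W,H=99,98
tiles(t,[(210,145,W,H),(325,150,W,H)],4,"pics/tb.png",2)
E
```

```text
(no output)
```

View pics/ta.png

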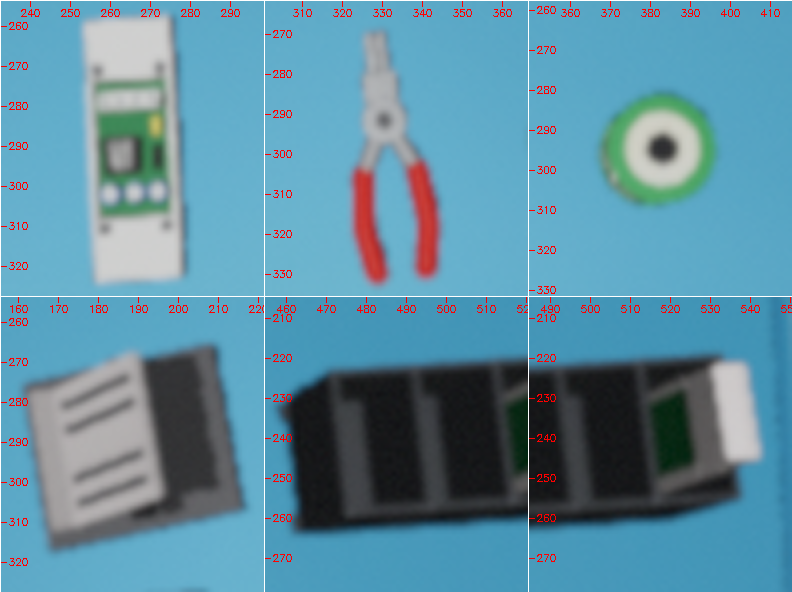

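View pics/sa.png

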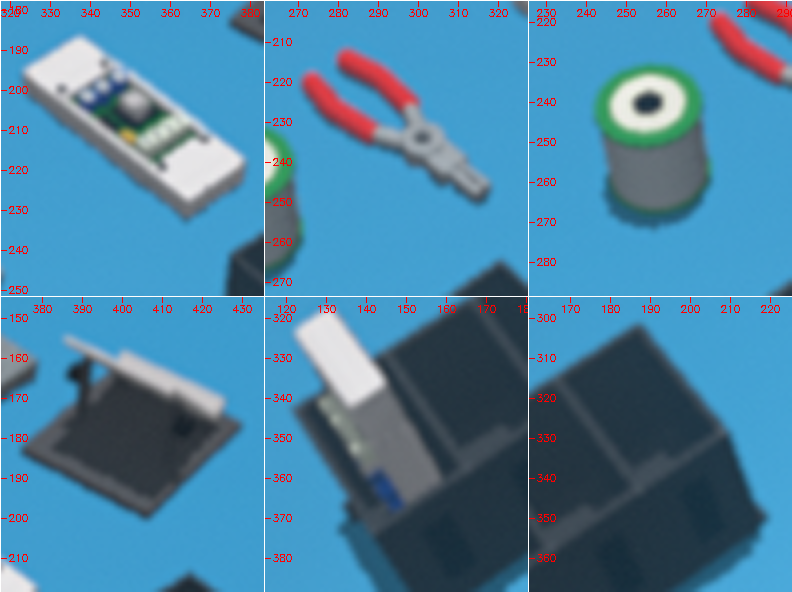

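View pics/tb.png

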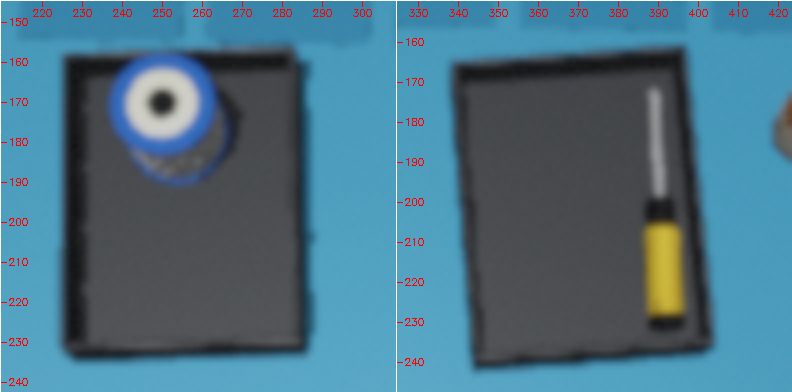

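```bash
cat >> h.py <<'E'
import json
def savecal():
    from cell import cams
    d={n:{k:(v.tolist() if hasattr(v,'tolist') else v) for k,v in cams.camera(n).items() if k!="image"} for n in("scene","top")}
    json.dump(d,open("cal.json","w"))
def proj(n,P,_c={}):
    c=_c.setdefault('c',json.load(open("cal.json")))[n]; T=np.array(c["world_to_cam"]); K=np.array([[c["fx"],0,c["cx"]],[0,c["fy"],c["cy"]],[0,0,1]])
    return cv2.projectPoints(np.array(P,float).reshape(-1,3),cv2.Rodrigues(T[:3,:3])[0],T[:3,3],K,np.array(c["dist_coeffs"]))[0][:,0]
from scipy.optimize import least_squares
def place(p,M):
    x,y,z,a=p; M=np.array(M,float); c,s=np.cos(a),np.sin(a)
    return np.c_[x+c*M[:,0]-s*M[:,1],y+s*M[:,0]+c*M[:,1],z+M[:,2]]
def fit(name,obs,p0,fixz=None):
    # obs: {view: [(model pt),(u,v)]...}
    def r(p):
        q=p if fixz is None else [p[0],p[1],fixz,p[2]]
        return np.concatenate([(proj(v,place(q,[m for m,_ in L]))-np.array([u for _,u in L])).ravel() for v,L in obs.items()])
    p0=list(p0); p0=p0 if fixz is None else [p0[0],p0[1],p0[3]]
    s=least_squares(r,p0,loss='soft_l1'); print(name,np.round(s.x[:-1],1),"yaw",round(s.x[-1],3),"rms",round(np.sqrt(np.mean(s.fun**2)),2),"max",round(abs(r(s.x)).max(),1))
E
python3 - <<'E'
from h import *
savecal()
h=-0.4
def Z(M,U): return [(m,(u[0]-.4,u[1]-.4)) for m,u in zip(M,U)]
B=[(75,25,18),(75,-25,18),(-75,25,18),(-75,-25,18)]
o={"top":Z(B,[(253.7,258.2),(276,257),(257.2,324.7),(278.3,323)]),
"scene":Z([B[2],B[3],B[0],B[1]],[(338.5,187.2),(323.7,195.5),(379.2,218),(364.5,228)][:0] or [(338.5,187.2),(323.7,195.5),(379.2,218),(364.5,228)])}
fit("board",o,(400,100,0,0)); fit("board z0",o,(400,100,0,0),0)
M=[(0,0,14),(52,0,7),(-90,20,7),(-90,-20,7)]
o={"top":Z(M,[(331.2,292),(328.7,269.7),(329.5,331),(341.5,330)]),"scene":Z(M,[(301.7,234.2),(317.5,248.5),(282.5,215),(274.5,221)])}
fit("pliers",o,(400,0,0,0)); fit("pliers z0",o,(400,0,0,0),0)
o={"top":Z([(0,0,62)],[(383.7,295)]),"scene":Z([(0,0,62)],[(256.2,240.5)])}
fit("reel",o,(400,-100,0,0))
s=95*np.sqrt(.5)
# rest origin here := foot, rest frame yaw
M=[(-40,0,22),(-40,-s,22+s),(40,-s,22+s),(40,0,22)]
o={"top":Z(M,[(169,313),(197.2,304.5),(190.2,268),(161.5,277)])}
fit("restfoot",o,(400,250,0,.2),0)
o["scene"]=Z(M[1:3],[(386,154),(425,172)])  # guess plate top edge
fit("restfoot+scene",o,(400,250,0,.2))
print(proj("scene",place((*[400,250],0,.2),M)))
R=[(40,68,90),(40,-68,90),(-40,68,90),(-40,-68,90)]
o={"top":Z(R,[(471.7,224.7),(533.2,219.7),(475.2,260.2),(538.2,255.2)]),"scene":Z([R[2],R[0],R[3],R[1]],[(188,302.2),(209.5,329.2),(122.2,343.5),(142.7,374.7)])}
fit("rack",o,(400,-390,0,0));fit("rack z0",o,(400,-390,0,0),0)
T=[(89,69,40),(89,-69,40),(-89,-69,40),(-89,69,40)]
fit("solder",{"top":Z(T,[(225.7,159.2),(283.2,157.5),(286.7,233),(228,235)]),"scene":[((-89,69,40),(417,217)),((-89,-69,40),(375,247)),((89,69,40),(475,258)),((89,-69,40),(433,290))]},(600,120,0,0))
fit("tool",{"top":Z(T,[(339,166.2),(397,162.5),(404,236.7),(345,241.7)]),"scene":[((-89,69,40),(321,268)),((-89,-69,40),(272,305)),((89,69,40),(379,313)),((89,-69,40),(329,352))]},(600,-120,0,0))
E
```

```text
board [442.4 135.9  -2.7] yaw 0.082 rms 0.55 max 1.0
board z0 [442.9 135.1] yaw 0.08 rms 0.64 max 1.2
pliers [443.7 -12.4  -4. ] yaw 0.145 rms 1.43 max 3.6
pliers z0 [444.6 -13.3] yaw 0.151 rms 1.61 max 4.3
reel [ 435.8 -126.6   -2.6] yaw 0.0 rms 0.22 max 0.3
restfoot [428.2 353.8] yaw 107.044 rms 3.28 max 6.9
restfoot+scene [428.4 354.6  -4.7] yaw 6.52 rms 4.28 max 10.4
[[363.44726228 170.16054739]
 [347.75160852 162.43085856]
 [373.18000558 176.69773854]
 [387.61489375 183.69734674]]
rack [ 558.7 -384.9   -6.5] yaw 6.375 rms 0.5 max 1.2
rack z0 [ 560.3 -384.1] yaw -6.188 rms 1.14 max 2.1
solder [662.1 169.3 -13.1] yaw 0.072 rms 1.5 max 3.4
tool [653.8 -99.9 -13.5] yaw 0.102 rms 2.92 max 9.4
```

```bash
python3 - <<'E'
from h import *
def Z(M,U): return [(m,(u[0]-.4,u[1]-.4)) for m,u in zip(M,U)]
o={"top":Z([(50,-57.5,8),(-50,-57.5,8),(-50,57.5,8)],[(209.7,266.2),(217,306.7),(168.5,317.5)]),"scene":Z([(-50,-57.5,8),(50,-57.5,8),(50,57.5,8)],[(375.5,183.5),(407,200.5),(430.5,177.2)])}
fit("restbase",o,(430,320,0,.2));fit("restbase",o,(430,320,0,.2),0)
s=95*.7071; l=12*.7071
M=[(40,-s,22+s),(-40,-s,22+s)]
o={"top":Z(M,[(190.2,268),(197.2,304.5)]),"scene":Z([M[1]],[(386.2,154.5)])}
fit("foot from topedge",o,(430,340,0,.2),0)
L=[(40,l,22+l),(-40,l,22+l)]
o["top"]+=Z(L,[(161.5,277),(169,313)]); o["scene"]+=Z(L,[(426,170),(398.7,157.5)])
fit("foot all",o,(430,340,0,.2),0)
T=[(89,69,40),(89,-69,40),(-89,-69,40),(-89,69,40)]
fit("solder",{"top":Z(T,[(225.7,159.2),(283.2,157.5),(286.7,233),(228,235)])},(600,120,0,0),0)
fit("tool",{"top":Z(T,[(339,166.2),(397,162.5),(404,236.7),(345,241.7)])},(600,-120,0,0),0)
R=[(0,0,62)]
fit("reel2 from top",{"top":Z([(0,0,66),(0.001,0,66)],[(250.2,170.7)]*2)},(700,150,0,0),0)
s=cv2.imread("pics/scene0.png"); W,H=132,148
tiles(s,[(370,205,110,100),(265,258,120,110)][:1],4,"pics/sb.png",1)
print(proj("top",place((560,-384,0,.092),[(x,y,150) for x in(-25,25) for y in(-44-9,-44+9)])))
E
```

```text
restbase [436.7 318.3  -6.9] yaw 0.231 rms 0.51 max 1.0
restbase [438.  315.7] yaw 0.228 rms 0.9 max 1.5
foot from topedge [427.4 348.3] yaw 0.252 rms 0.05 max 0.1
foot all [427.3 349.6] yaw 0.25 rms 1.28 max 3.5
solder [658.9 166.8] yaw 0.068 rms 0.83 max 1.4
tool [650.7 -99.1] yaw 0.094 rms 0.62 max 1.1
reel2 from top [710.1 177.8] yaw 0.28 rms 0.0 max 0.0
[[544.05821456 243.78783586]
 [535.21694311 244.41497747]
 [540.60166803 219.56686572]
 [531.82860611 220.18186713]]
```

```bash
cat > p.py <<'E'
import numpy as np
from scipy.spatial.transform import Rotation as Ro
from cell import manip
np.set_printoptions(suppress=True,precision=3)
def down(yaw): return Ro.from_euler('xyz',[np.pi,0,yaw])
def plan(wps, start=None):
    """wps: list of (pos, Rot, step_share)"""
    s=manip.read_state(); p=np.array(s["eef_pos"]); R=Ro.from_euler('xyz',s["eef_rot"])
    if start: p,R=np.array(start[0],float),start[1]
    print("t",round(s["clock"],2),"pos",p.round(1),"q",np.round(s["joints"],2),"F",np.round(s["wrist_force"],1),"gap",round(s["finger_gap"],1))
    for pos,Rt,st in wps:
        pos=np.array(pos,float); w=(R.inv()*Rt).as_rotvec(); d=pos-p
        n=max(1,int(np.ceil(max(np.linalg.norm(d)/(40*st),np.degrees(np.linalg.norm(w))/10)-.02)))
        print("->",pos.round(1),n,"rows")
        for i in range(n):
            dd=R.inv().apply(d/n)/40; a=np.degrees(w/n)/10
            r={k:round(float(v),2) for k,v in zip(("dx","dy","dz","ax","ay","az"),[*dd,*a]) if abs(v)>.004}
            print(str(r).replace("'",'"')+",")
            p=p+d/n; R=R*Ro.from_rotvec(w/n)
        p,R=pos,Rt
E
python3 - <<'E'
from p import *
D=down(.15+np.pi)
plan([((300,300,150),down(3.05),.95),((444.6,-13.3,120),D,.95),((444.6,-13.3,11),D,.7)])
E
```

```text
t 0.2 pos [176.  520.9 213.1] q [ 1.18  0.3   1.52  0.    1.32 -0.07] F [-0.4  0.4 -0.3] gap 94.2
-> [300. 300. 150.] 7 rows
{"dx": -0.67, "dy": -0.61, "dz": 0.23, "az": -0.19},
{"dx": -0.65, "dy": -0.63, "dz": 0.23, "az": -0.19},
{"dx": -0.63, "dy": -0.65, "dz": 0.23, "az": -0.19},
{"dx": -0.61, "dy": -0.67, "dz": 0.23, "az": -0.19},
{"dx": -0.59, "dy": -0.69, "dz": 0.23, "az": -0.19},
{"dx": -0.56, "dy": -0.71, "dz": 0.23, "az": -0.19},
{"dx": -0.54, "dy": -0.73, "dz": 0.23, "az": -0.19},
-> [444.6 -13.3 120. ] 10 rows
{"dx": -0.43, "dy": -0.75, "dz": 0.07, "az": -0.14},
{"dx": -0.41, "dy": -0.76, "dz": 0.07, "az": -0.14},
{"dx": -0.4, "dy": -0.77, "dz": 0.07, "az": -0.14},
{"dx": -0.38, "dy": -0.78, "dz": 0.07, "az": -0.14},
{"dx": -0.36, "dy": -0.79, "dz": 0.07, "az": -0.14},
{"dx": -0.34, "dy": -0.79, "dz": 0.07, "az": -0.14},
{"dx": -0.32, "dy": -0.8, "dz": 0.07, "az": -0.14},
{"dx": -0.3, "dy": -0.81, "dz": 0.07, "az": -0.14},
{"dx": -0.28, "dy": -0.82, "dz": 0.07, "az": -0.14},
{"dx": -0.26, "dy": -0.82, "dz": 0.07, "az": -0.14},
-> [444.6 -13.3  11. ] 4 rows
{"dz": 0.68},
{"dz": 0.68},
{"dz": 0.68},
{"dz": 0.68},
```

jog_arm(commands=[{"dx":-0.67,"dy":-0.61,"dz":0.23,"az":-0.19,"gripper":0},{"dx":-0.65,"dy":-0.63,"dz":0.23,"az":-0.19},{"dx":-0.63,"dy":-0.65,"dz":0.23,"az":-0.19},{"dx":-0.61,"dy":-0.67,"dz":0.23,"az":-0.19},{"dx":-0.59,"dy":-0.69,"dz":0.23,"az":-0.19},{"dx":-0.56,"dy":-0.71,"dz":0.23,"az":-0.19},{"dx":-0.54,"dy":-0.73,"dz":0.23,"az":-0.19}], squeeze=25)

```text
schema error: expected keys dx, dy, dz, ax, ay, az, gripper
```

jog_arm(commands=[{"dx":-0.43,"dy":-0.75,"dz":0.07,"az":-0.14},{"dx":-0.41,"dy":-0.76,"dz":0.07,"az":-0.14},{"dx":-0.4,"dy":-0.77,"dz":0.07,"az":-0.14},{"dx":-0.38,"dy":-0.78,"dz":0.07,"az":-0.14},{"dx":-0.36,"dy":-0.79,"dz":0.07,"az":-0.14},{"dx":-0.34,"dy":-0.79,"dz":0.07,"az":-0.14},{"dx":-0.32,"dy":-0.8,"dz":0.07,"az":-0.14},{"dx":-0.3,"dy":-0.81,"dz":0.07,"az":-0.14},{"dx":-0.28,"dy":-0.82,"dz":0.07,"az":-0.14},{"dx":-0.26,"dy":-0.82,"dz":0.07,"az":-0.14}])

```text
schema error: expected keys dx, dy, dz, ax, ay, az, gripper
```

jog_arm(commands=[{"dx":-0.67,"dy":-0.61,"dz":0.23,"ax":0,"ay":0,"az":-0.19,"gripper":0},{"dx":-0.65,"dy":-0.63,"dz":0.23,"ax":0,"ay":0,"az":-0.19,"gripper":0},{"dx":-0.63,"dy":-0.65,"dz":0.23,"ax":0,"ay":0,"az":-0.19,"gripper":0},{"dx":-0.61,"dy":-0.67,"dz":0.23,"ax":0,"ay":0,"az":-0.19,"gripper":0},{"dx":-0.59,"dy":-0.69,"dz":0.23,"ax":0,"ay":0,"az":-0.19,"gripper":0},{"dx":-0.56,"dy":-0.71,"dz":0.23,"ax":0,"ay":0,"az":-0.19,"gripper":0},{"dx":-0.54,"dy":-0.73,"dz":0.23,"ax":0,"ay":0,"az":-0.19,"gripper":0}], squeeze=25)

```text
clock: 1.08
eef_pos: [300.3, 298.5, 148.8]
eef_rot: [3.142, 0.0, 3.049]
wrist_force: [0.5, 0.2, 0.1]
finger_gap: 93.8
finger_force: 0.0
```

jog_arm(commands=[{"dx":-0.43,"dy":-0.75,"dz":0.07,"ax":0,"ay":0,"az":-0.14,"gripper":0},{"dx":-0.41,"dy":-0.76,"dz":0.07,"ax":0,"ay":0,"az":-0.14,"gripper":0},{"dx":-0.4,"dy":-0.77,"dz":0.07,"ax":0,"ay":0,"az":-0.14,"gripper":0},{"dx":-0.38,"dy":-0.78,"dz":0.07,"ax":0,"ay":0,"az":-0.14,"gripper":0},{"dx":-0.36,"dy":-0.79,"dz":0.07,"ax":0,"ay":0,"az":-0.14,"gripper":0},{"dx":-0.34,"dy":-0.79,"dz":0.07,"ax":0,"ay":0,"az":-0.14,"gripper":0},{"dx":-0.32,"dy":-0.8,"dz":0.07,"ax":0,"ay":0,"az":-0.14,"gripper":0},{"dx":-0.3,"dy":-0.81,"dz":0.07,"ax":0,"ay":0,"az":-0.14,"gripper":0},{"dx":-0.28,"dy":-0.82,"dz":0.07,"ax":0,"ay":0,"az":-0.14,"gripper":0},{"dx":-0.26,"dy":-0.82,"dz":0.07,"ax":0,"ay":0,"az":-0.14,"gripper":0}])

```text
clock: 2.33
eef_pos: [444.8, -15.6, 120.9]
eef_rot: [-3.142, 0.0, -2.99]
wrist_force: [0.6, 0.2, 1.3]
finger_gap: 94.0
finger_force: 0.0
```

```bash
python3 - <<'E'
s=open('p.py').read()
s=s.replace('''def plan(wps, start=None):''','''def plan(wps, start=None, g=0):''').replace('''r={k:round(float(v),2) for k,v in zip(("dx","dy","dz","ax","ay","az"),[*dd,*a]) if abs(v)>.004}
            print(str(r).replace("'",'"')+",")''','''print("{"+",".join('"%s":%g'%(k,round(float(v),2)+0.) for k,v in zip(("dx","dy","dz","ax","ay","az"),[*dd,*a]))+',"gripper":%g},'%g)''')
s=s.replace('    if start:','''    open("log.txt","a").write(repr((list(s["joints"]),list(p),list(s["eef_rot"])))+"\\n")
    if start:''')
open('p.py','w').write(s)
E
python3 - <<'E'
from p import *
D=down(.15+np.pi)
plan([((444.6,-13.3,11),D,.7)])
E
```

```text
t 2.33 pos [444.8 -15.6 120.9] q [-0.12  0.17  1.91 -0.    1.06 -1.84] F [0.6 0.2 1.3] gap 94.0
-> [444.6 -13.3  11. ] 4 rows
{"dx":0,"dy":0.01,"dz":0.69,"ax":0,"ay":0,"az":0,"gripper":0},
{"dx":0,"dy":0.01,"dz":0.69,"ax":0,"ay":0,"az":0,"gripper":0},
{"dx":0,"dy":0.01,"dz":0.69,"ax":0,"ay":0,"az":0,"gripper":0},
{"dx":0,"dy":0.01,"dz":0.69,"ax":0,"ay":0,"az":0,"gripper":0},
```

jog_arm(commands=[{"dx":0,"dy":0,"dz":0.7,"ax":0,"ay":0,"az":0,"gripper":0},{"dx":0,"dy":0,"dz":0.7,"ax":0,"ay":0,"az":0,"gripper":0},{"dx":0,"dy":0,"dz":0.7,"ax":0,"ay":0,"az":0,"gripper":0.3},{"dx":0,"dy":0,"dz":0.64,"ax":0,"ay":0,"az":0,"gripper":0.4},{"dx":0,"dy":0,"dz":0,"ax":0,"ay":0,"az":0,"gripper":1},{"dx":0,"dy":0,"dz":0,"ax":0,"ay":0,"az":0,"gripper":1},{"dx":0,"dy":0,"dz":0,"ax":0,"ay":0,"az":0,"gripper":1},{"dx":0,"dy":0,"dz":0,"ax":0,"ay":0,"az":0,"gripper":1}])

```text
clock: 3.32
eef_pos: [444.7, -14.4, 11.9]
eef_rot: [-3.141, 0.001, -2.991]
wrist_force: [0.2, 0.0, 0.2]
finger_gap: 37.0
finger_force: 0.0
```

```bash
python3 - <<'E'
from p import *
s=manip.read_state(); print(s["finger_force"])
D=down(.094+np.pi); p=s["eef_pos"]
plan([((p[0],p[1],100),down(s["eef_rot"][2]),.8),((668.7,-77.3,100),D,.9),((668.7,-77.3,20),D,.7)],g=1)
E
```

```text
0.0
t 3.33 pos [444.7 -14.4  11.9] q [-0.11  0.37  1.98 -0.    0.79 -1.84] F [0.2 0.  0.2] gap 37.0
-> [444.7 -14.4 100. ] 3 rows
{"dx":0,"dy":0,"dz":-0.73,"ax":0,"ay":0,"az":0,"gripper":1},
{"dx":0,"dy":0,"dz":-0.73,"ax":0,"ay":0,"az":0,"gripper":1},
{"dx":0,"dy":0,"dz":-0.73,"ax":0,"ay":0,"az":0,"gripper":1},
-> [668.7 -77.3 100. ] 7 rows
{"dx":-0.76,"dy":-0.34,"dz":0,"ax":0,"ay":0,"az":0.05,"gripper":1},
{"dx":-0.76,"dy":-0.34,"dz":0,"ax":0,"ay":0,"az":0.05,"gripper":1},
{"dx":-0.76,"dy":-0.33,"dz":0,"ax":0,"ay":0,"az":0.05,"gripper":1},
{"dx":-0.77,"dy":-0.32,"dz":0,"ax":0,"ay":0,"az":0.05,"gripper":1},
{"dx":-0.77,"dy":-0.32,"dz":0,"ax":0,"ay":0,"az":0.05,"gripper":1},
{"dx":-0.77,"dy":-0.31,"dz":0,"ax":0,"ay":0,"az":0.05,"gripper":1},
{"dx":-0.77,"dy":-0.3,"dz":0,"ax":0,"ay":0,"az":0.05,"gripper":1},
-> [668.7 -77.3  20. ] 3 rows
{"dx":0,"dy":0,"dz":0.67,"ax":0,"ay":0,"az":0,"gripper":1},
{"dx":0,"dy":0,"dz":0.67,"ax":0,"ay":0,"az":0,"gripper":1},
{"dx":0,"dy":0,"dz":0.67,"ax":0,"ay":0,"az":0,"gripper":1},
```

Still closing; wait a little more.

jog_arm(commands=[{"dx":0,"dy":0,"dz":0,"ax":0,"ay":0,"az":0,"gripper":1},{"dx":0,"dy":0,"dz":0,"ax":0,"ay":0,"az":0,"gripper":1},{"dx":0,"dy":0,"dz":0,"ax":0,"ay":0,"az":0,"gripper":1}])

```text
clock: 3.7
eef_pos: [444.6, -14.3, 11.7]
eef_rot: [3.142, 0.0, -2.991]
wrist_force: [-2.3, 1.1, 6.2]
finger_gap: 25.7
finger_force: 25.0
```

jog_arm(commands=[{"dx":0,"dy":0,"dz":-0.73,"ax":0,"ay":0,"az":0,"gripper":1},{"dx":0,"dy":0,"dz":-0.73,"ax":0,"ay":0,"az":0,"gripper":1},{"dx":0,"dy":0,"dz":-0.73,"ax":0,"ay":0,"az":0,"gripper":1},{"dx":-0.76,"dy":-0.34,"dz":0,"ax":0,"ay":0,"az":0.05,"gripper":1},{"dx":-0.76,"dy":-0.34,"dz":0,"ax":0,"ay":0,"az":0.05,"gripper":1},{"dx":-0.76,"dy":-0.33,"dz":0,"ax":0,"ay":0,"az":0.05,"gripper":1},{"dx":-0.77,"dy":-0.32,"dz":0,"ax":0,"ay":0,"az":0.05,"gripper":1},{"dx":-0.77,"dy":-0.32,"dz":0,"ax":0,"ay":0,"az":0.05,"gripper":1},{"dx":-0.77,"dy":-0.31,"dz":0,"ax":0,"ay":0,"az":0.05,"gripper":1},{"dx":-0.77,"dy":-0.3,"dz":0,"ax":0,"ay":0,"az":0.05,"gripper":1}])

```text
clock: 4.95
eef_pos: [669.3, -77.9, 98.5]
eef_rot: [-3.142, -0.001, -3.052]
wrist_force: [0.6, -0.4, -2.0]
finger_gap: 25.7
finger_force: 25.0
```

```bash
python3 - <<'E'
from p import *
D=down(.094+np.pi)
plan([((668.7,-77.3,18),D,.5)],g=1)
E
```

```text
t 4.95 pos [669.3 -77.9  98.5] q [-0.17  0.68  1.24 -0.    1.22 -1.83] F [ 0.6 -0.4 -2. ] gap 25.7
-> [668.7 -77.3  18. ] 5 rows
{"dx":0,"dy":0,"dz":0.4,"ax":0,"ay":0,"az":-0.01,"gripper":1},
{"dx":0,"dy":0,"dz":0.4,"ax":0,"ay":0,"az":-0.01,"gripper":1},
{"dx":0,"dy":0,"dz":0.4,"ax":0,"ay":0,"az":-0.01,"gripper":1},
{"dx":0,"dy":0,"dz":0.4,"ax":0,"ay":0,"az":-0.01,"gripper":1},
{"dx":0,"dy":0,"dz":0.4,"ax":0,"ay":0,"az":-0.01,"gripper":1},
```

jog_arm(commands=[{"dx":0,"dy":0,"dz":0.5,"ax":0,"ay":0,"az":0,"gripper":1},{"dx":0,"dy":0,"dz":0.5,"ax":0,"ay":0,"az":0,"gripper":1},{"dx":0,"dy":0,"dz":0.5,"ax":0,"ay":0,"az":0,"gripper":1},{"dx":0,"dy":0,"dz":0.5,"ax":0,"ay":0,"az":0,"gripper":1},{"dx":0,"dy":0,"dz":0.05,"ax":0,"ay":0,"az":0,"gripper":1},{"dx":0,"dy":0,"dz":0,"ax":0,"ay":0,"az":0,"gripper":1}])

```text
clock: 5.7
eef_pos: [668.4, -77.4, 16.8]
eef_rot: [3.142, -0.0, -3.052]
wrist_force: [0.1, -0.8, -1.4]
finger_gap: 25.5
finger_force: 25.0
```

jog_arm(commands=[{"dx":0,"dy":0,"dz":0.02,"ax":0,"ay":0,"az":0,"gripper":0.55},{"dx":0,"dy":0,"dz":0,"ax":0,"ay":0,"az":0,"gripper":0.55},{"dx":0,"dy":0,"dz":0,"ax":0,"ay":0,"az":0,"gripper":0.55},{"dx":0,"dy":0,"dz":-0.6,"ax":0,"ay":0,"az":0,"gripper":0.55},{"dx":0,"dy":0,"dz":-0.9,"ax":0,"ay":0,"az":0,"gripper":0.3},{"dx":0,"dy":0,"dz":-0.9,"ax":0,"ay":0,"az":0,"gripper":0},{"dx":0,"dy":0,"dz":-0.5,"ax":0,"ay":0,"az":0,"gripper":0}])

```text
clock: 6.58
eef_pos: [669.0, -77.6, 134.4]
eef_rot: [-3.141, 0.002, -3.052]
wrist_force: [0.1, -0.1, -0.2]
finger_gap: 68.9
finger_force: 0.0
```

```bash
python3 - <<'E'
from p import *
D=down(.094+np.pi)
plan([((435.8,-126.6,125),D,.95),((435.8,-126.6,42),D,.7)])
E
```

```text
t 6.58 pos [669.  -77.6 134.4] q [-0.17  0.64  1.21 -0.    1.29 -1.83] F [ 0.1 -0.1 -0.2] gap 68.9
-> [ 435.8 -126.6  125. ] 7 rows
{"dx":0.85,"dy":-0.1,"dz":0.03,"ax":0,"ay":0,"az":0,"gripper":0},
{"dx":0.85,"dy":-0.1,"dz":0.03,"ax":0,"ay":0,"az":0,"gripper":0},
{"dx":0.85,"dy":-0.1,"dz":0.03,"ax":0,"ay":0,"az":0,"gripper":0},
{"dx":0.85,"dy":-0.1,"dz":0.03,"ax":0,"ay":0,"az":0,"gripper":0},
{"dx":0.85,"dy":-0.1,"dz":0.03,"ax":0,"ay":0,"az":0,"gripper":0},
{"dx":0.85,"dy":-0.1,"dz":0.03,"ax":0,"ay":0,"az":0,"gripper":0},
{"dx":0.85,"dy":-0.1,"dz":0.03,"ax":0,"ay":0,"az":0,"gripper":0},
-> [ 435.8 -126.6   42. ] 3 rows
{"dx":0,"dy":0,"dz":0.69,"ax":0,"ay":0,"az":0,"gripper":0},
{"dx":0,"dy":0,"dz":0.69,"ax":0,"ay":0,"az":0,"gripper":0},
{"dx":0,"dy":0,"dz":0.69,"ax":0,"ay":0,"az":0,"gripper":0},
```

jog_arm(commands=[{"dx":0.85,"dy":-0.1,"dz":0.03,"ax":0,"ay":0,"az":0,"gripper":0},{"dx":0.85,"dy":-0.1,"dz":0.03,"ax":0,"ay":0,"az":0,"gripper":0},{"dx":0.85,"dy":-0.1,"dz":0.03,"ax":0,"ay":0,"az":0,"gripper":0},{"dx":0.85,"dy":-0.1,"dz":0.03,"ax":0,"ay":0,"az":0,"gripper":0},{"dx":0.85,"dy":-0.1,"dz":0.03,"ax":0,"ay":0,"az":0,"gripper":0},{"dx":0.85,"dy":-0.1,"dz":0.03,"ax":0,"ay":0,"az":0,"gripper":0},{"dx":0.85,"dy":-0.1,"dz":0.03,"ax":0,"ay":0,"az":0,"gripper":0},{"dx":0,"dy":0,"dz":0,"ax":0,"ay":0,"az":0,"gripper":0}])

```text
clock: 7.58
eef_pos: [432.6, -126.9, 123.7]
eef_rot: [3.141, -0.001, -3.053]
wrist_force: [-0.2, -0.3, 0.7]
finger_gap: 94.3
finger_force: 0.0
```

jog_arm(commands=[{"dx":0,"dy":0,"dz":0.69,"ax":0,"ay":0,"az":0,"gripper":0},{"dx":0,"dy":0,"dz":0.69,"ax":0,"ay":0,"az":0,"gripper":0},{"dx":0,"dy":0,"dz":0.69,"ax":0,"ay":0,"az":0,"gripper":0},{"dx":0,"dy":0,"dz":0,"ax":0,"ay":0,"az":0,"gripper":1},{"dx":0,"dy":0,"dz":0,"ax":0,"ay":0,"az":0,"gripper":1},{"dx":0,"dy":0,"dz":0,"ax":0,"ay":0,"az":0,"gripper":1},{"dx":0,"dy":0,"dz":0,"ax":0,"ay":0,"az":0,"gripper":1},{"dx":0,"dy":0,"dz":0,"ax":0,"ay":0,"az":0,"gripper":1}], squeeze=30)

```text
clock: 8.57
eef_pos: [434.4, -126.6, 41.9]
eef_rot: [-3.141, 0.001, -3.052]
wrist_force: [-0.7, 2.4, 7.3]
finger_gap: 59.6
finger_force: 30.0
```

```bash
python3 - <<'E'
from p import *
s=manip.read_state();print(s["finger_force"]);p=s["eef_pos"]
D=down(.094+np.pi)
plan([((p[0],p[1],130),D,.9),((612,163.6,130),down(.068+np.pi),.95),((612,163.6,48),down(.068+np.pi),.6)],g=1)
E
```

```text
30.001521706581116
t 8.57 pos [ 434.4 -126.6   41.9] q [-0.36  0.32  1.95  0.    0.87 -2.03] F [-0.7  2.4  7.3] gap 59.6
-> [ 434.4 -126.6  130. ] 3 rows
{"dx":0,"dy":0,"dz":-0.73,"ax":0,"ay":0,"az":-0.01,"gripper":1},
{"dx":0,"dy":0,"dz":-0.73,"ax":0,"ay":0,"az":-0.01,"gripper":1},
{"dx":0,"dy":0,"dz":-0.73,"ax":0,"ay":0,"az":-0.01,"gripper":1},
-> [612.  163.6 130. ] 9 rows
{"dx":-0.57,"dy":0.76,"dz":0,"ax":0,"ay":0,"az":0.02,"gripper":1},
{"dx":-0.56,"dy":0.76,"dz":0,"ax":0,"ay":0,"az":0.02,"gripper":1},
{"dx":-0.56,"dy":0.76,"dz":0,"ax":0,"ay":0,"az":0.02,"gripper":1},
{"dx":-0.56,"dy":0.76,"dz":0,"ax":0,"ay":0,"az":0.02,"gripper":1},
{"dx":-0.56,"dy":0.76,"dz":0,"ax":0,"ay":0,"az":0.02,"gripper":1},
{"dx":-0.56,"dy":0.76,"dz":0,"ax":0,"ay":0,"az":0.02,"gripper":1},
{"dx":-0.55,"dy":0.77,"dz":0,"ax":0,"ay":0,"az":0.02,"gripper":1},
{"dx":-0.55,"dy":0.77,"dz":0,"ax":0,"ay":0,"az":0.02,"gripper":1},
{"dx":-0.55,"dy":0.77,"dz":0,"ax":0,"ay":0,"az":0.02,"gripper":1},
-> [612.  163.6  48. ] 4 rows
{"dx":0,"dy":0,"dz":0.51,"ax":0,"ay":0,"az":0,"gripper":1},
{"dx":0,"dy":0,"dz":0.51,"ax":0,"ay":0,"az":0,"gripper":1},
{"dx":0,"dy":0,"dz":0.51,"ax":0,"ay":0,"az":0,"gripper":1},
{"dx":0,"dy":0,"dz":0.51,"ax":0,"ay":0,"az":0,"gripper":1},
```

jog_arm(commands=[{"dx":0,"dy":0,"dz":-0.73,"ax":0,"ay":0,"az":0,"gripper":1},{"dx":0,"dy":0,"dz":-0.73,"ax":0,"ay":0,"az":0,"gripper":1},{"dx":0,"dy":0,"dz":-0.73,"ax":0,"ay":0,"az":0,"gripper":1},{"dx":-0.57,"dy":0.76,"dz":0,"ax":0,"ay":0,"az":0.02,"gripper":1},{"dx":-0.56,"dy":0.76,"dz":0,"ax":0,"ay":0,"az":0.02,"gripper":1},{"dx":-0.56,"dy":0.76,"dz":0,"ax":0,"ay":0,"az":0.02,"gripper":1},{"dx":-0.56,"dy":0.76,"dz":0,"ax":0,"ay":0,"az":0.02,"gripper":1},{"dx":-0.56,"dy":0.76,"dz":0,"ax":0,"ay":0,"az":0.02,"gripper":1},{"dx":-0.56,"dy":0.76,"dz":0,"ax":0,"ay":0,"az":0.02,"gripper":1},{"dx":-0.55,"dy":0.77,"dz":0,"ax":0,"ay":0,"az":0.02,"gripper":1}])

```text
clock: 9.82
eef_pos: [573.8, 99.3, 128.5]
eef_rot: [-3.141, -0.0, -3.077]
wrist_force: [-0.1, -0.6, -2.9]
finger_gap: 59.4
finger_force: 30.0
```

jog_arm(commands=[{"dx":-0.55,"dy":0.77,"dz":0,"ax":0,"ay":0,"az":0.02,"gripper":1},{"dx":-0.55,"dy":0.77,"dz":0,"ax":0,"ay":0,"az":0.02,"gripper":1},{"dx":0,"dy":0,"dz":0,"ax":0,"ay":0,"az":0,"gripper":1}])

```text
clock: 10.2
eef_pos: [613.7, 164.3, 127.9]
eef_rot: [3.142, -0.001, -3.081]
wrist_force: [-0.5, -0.5, -3.7]
finger_gap: 60.1
finger_force: 30.0
```

```bash
python3 - <<'E'
from p import *
D=down(.068+np.pi)
plan([((612,163.6,46.5),D,.5)],g=1)
E
```

```text
t 10.2 pos [613.7 164.3 127.9] q [ 0.2   0.56  1.35  0.    1.23 -1.43] F [-0.5 -0.5 -3.7] gap 60.1
-> [612.  163.6  46.5] 5 rows
{"dx":0.01,"dy":0,"dz":0.41,"ax":0,"ay":0,"az":-0.01,"gripper":1},
{"dx":0.01,"dy":0,"dz":0.41,"ax":0,"ay":0,"az":-0.01,"gripper":1},
{"dx":0.01,"dy":0,"dz":0.41,"ax":0,"ay":0,"az":-0.01,"gripper":1},
{"dx":0.01,"dy":0,"dz":0.41,"ax":0,"ay":0,"az":-0.01,"gripper":1},
{"dx":0.01,"dy":0,"dz":0.41,"ax":0,"ay":0,"az":-0.01,"gripper":1},
```

Then open to ~78 mm and lift.

jog_arm(commands=[{"dx":0.01,"dy":0,"dz":0.5,"ax":0,"ay":0,"az":0,"gripper":1},{"dx":0.01,"dy":0,"dz":0.5,"ax":0,"ay":0,"az":0,"gripper":1},{"dx":0.01,"dy":0,"dz":0.5,"ax":0,"ay":0,"az":0,"gripper":1},{"dx":0.01,"dy":0,"dz":0.45,"ax":0,"ay":0,"az":0,"gripper":1},{"dx":0,"dy":0,"dz":0.07,"ax":0,"ay":0,"az":0,"gripper":1},{"dx":0,"dy":0,"dz":0,"ax":0,"ay":0,"az":0,"gripper":1}])

```text
clock: 10.95
eef_pos: [612.0, 162.4, 48.1]
eef_rot: [3.142, 0.0, -3.083]
wrist_force: [0.0, -0.1, -3.0]
finger_gap: 59.6
finger_force: 30.0
```

jog_arm(commands=[{"dx":0,"dy":0,"dz":0,"ax":0,"ay":0,"az":0,"gripper":0.17},{"dx":0,"dy":0,"dz":0,"ax":0,"ay":0,"az":0,"gripper":0.17},{"dx":0,"dy":0,"dz":0,"ax":0,"ay":0,"az":0,"gripper":0.17},{"dx":0,"dy":0,"dz":-0.3,"ax":0,"ay":0,"az":0,"gripper":0.17},{"dx":0,"dy":0,"dz":-0.8,"ax":0,"ay":0,"az":0,"gripper":0.17},{"dx":0,"dy":0,"dz":-0.9,"ax":0,"ay":0,"az":0,"gripper":0}])

```text
clock: 11.7
eef_pos: [611.7, 162.4, 129.4]
eef_rot: [-3.142, -0.0, -3.083]
wrist_force: [0.8, -0.8, 0.5]
finger_gap: 84.5
finger_force: 0.0
```

```bash
cat > kin.py <<'E'
# log used for kinematic fit
import numpy as np
from scipy.spatial.transform import Rotation as Ro
from scipy.optimize import least_squares
def Rz(a): return Ro.from_euler('z',a)
def Ry(a): return Ro.from_euler('y',a)
# zero: arm up; j2,j3,j5 pitch about y; j4,j6 roll about link axis
def fk(q,P):
    a1,h,L1,e,L2,L6,off=P
    R=Rz(q[0]); p=R.apply([a1,off,h])
    R=R*Ry(q[1]); p=p+R.apply([0,0,L1])
    R=R*Ry(q[2]); p=p+R.apply([e,0,L2])
    R=R*Rz(q[3])*Ry(q[4]); p=p+R.apply([0,0,L6])
    return p,R*Rz(q[5])
def load(): return [eval(l) for l in open("log.txt")]
E
python3 - <<'E'
from p import *
D=down(.08+np.pi)
plan([((442.9,135.1,120),D,.95)])
from kin import *
L=load()
p,R=fk(L[0][0],[0,300,400,0,400,100,37]); print(R.as_matrix(),Ro.from_euler('xyz',L[0][2]).as_matrix())
f=lambda P:np.concatenate([fk(q,P)[0]-np.array(p) for q,p,_ in L])
s=least_squares(f,[0,300,400,0,400,100,37]);print(s.x,np.abs(s.fun).max(),np.linalg.svd(s.jac)[1])
E
```

```text
t 11.7 pos [611.7 162.4 129.4] q [ 0.2   0.56  1.36 -0.    1.23 -1.43] F [ 0.8 -0.8  0.5] gap 84.5
-> [442.9 135.1 120. ] 5 rows
{"dx":0.85,"dy":-0.09,"dz":0.05,"ax":0,"ay":0,"az":-0.02,"gripper":0},
{"dx":0.85,"dy":-0.08,"dz":0.05,"ax":0,"ay":0,"az":-0.02,"gripper":0},
{"dx":0.85,"dy":-0.08,"dz":0.05,"ax":0,"ay":0,"az":-0.02,"gripper":0},
{"dx":0.85,"dy":-0.08,"dz":0.05,"ax":0,"ay":0,"az":-0.02,"gripper":0},
{"dx":0.85,"dy":-0.07,"dz":0.05,"ax":0,"ay":0,"az":-0.02,"gripper":0},
[[ 0.151 -0.989  0.   ]
 [-0.989 -0.151 -0.   ]
 [ 0.    -0.    -1.   ]] [[-0.989 -0.151  0.   ]
 [-0.151  0.989 -0.   ]
 [-0.    -0.    -1.   ]]
[  0.    221.2   424.2    40.9   447.5   262.635  36.6  ] 7.749196839768047e-10 [5.181 3.825 2.646 0.611 0.351 0.164 0.002]
```

```bash
cat >> kin.py <<'E'
P=[0,221.2,424.2,40.9,447.5,262.635,36.6]
lo=np.array([-3.03,-.79,.23,-1.04,0,-2.55]);hi=np.array([3.03,2.21,2.52,4.18,3.07,2.55])
def FK(q):
    p,R=fk(q,P); return p,R*Rz(np.pi/2)
def ik(pos,R,q0,n=1):
    best=None
    rng=np.random.default_rng(0)
    for i in range(n):
        s0=np.clip(q0,lo+.01,hi-.01) if i==0 else rng.uniform(lo,hi)
        def f(q):
            p,Rr=FK(q); return np.r_[(p-pos)/100,(R.inv()*Rr).as_rotvec()]
        s=least_squares(f,s0,bounds=(lo,hi))
        if best is None or s.cost<best.cost-1e-9: best=s
        if best.cost<1e-10: break
    return best.x,best.cost
def frame(x,y,z): return Ro.from_matrix(np.c_[x,y,z])
E
python3 - <<'E'
from h import fit
from p import *
from kin import *
for q,p,e in load()[-2:]: print(FK(q)[0]-p,(FK(q)[1].inv()*Ro.from_euler('xyz',e)).magnitude())
y=.092; rx=np.array([np.cos(y),np.sin(y),0]);ry=np.array([-np.sin(y),np.cos(y),0]);up=np.array([0,0,1.])
for sg in(1,-1):
  for z in(127,240):
    for nm,zt in(("-y",-ry),("+y",ry)):
      pos=np.array([556,-340,z])
      R=frame(np.cross(sg*rx,zt),sg*rx,zt)
      q,c=ik(pos,R,[-.3,.8,1.3,1.5,1.5,0],25); print(nm,"tooly",sg,"x up",R.as_matrix()[2,0].round(2),z,q,c)
E
python3 - <<'E'
from h import *
Z=lambda u:(u[0]-.4,u[1]-.4)
fit("flux",{"top":[((0,0,85),(434,174)),((.01,0,85),(434,174))]},(650,-200,0,0),0)
fit("meter",{"top":[((70,34,34),(484,321)),((70,-34,34),(511,323)),((-70,34,34),(477,382)),((-70,-34,34),(505,385))]},(300,-360,0,0),0)
E
```

```text
[ 0. -0. -0.] 6.844847719884418e-16
[ 0. -0. -0.] 6.227856969563058e-16
-y tooly 1 x up -1.0 127 [-0.264  0.805  1.829  4.18   1.389  1.129] 0.023547287963279356
+y tooly 1 x up 1.0 127 [-0.847  1.398  0.464  1.198  2.455 -0.469] 1.6243217513101011e-21
-y tooly 1 x up -1.0 240 [-0.269  0.58   1.871  4.18   1.329  0.97 ] 0.030013283478542443
+y tooly 1 x up 1.0 240 [-0.847  1.241  0.505  1.336  2.489 -0.292] 6.641908194465509e-27
-y tooly -1 x up 1.0 127 [-0.264  0.805  1.829  4.18   1.389 -2.013] 0.023547287963259673
+y tooly -1 x up -1.0 127 [-0.854  1.351  0.531  1.131  2.41   2.55 ] 0.0035094087665494774
-y tooly -1 x up 1.0 240 [-0.269  0.58   1.871  4.18   1.329 -2.171] 0.030013283478293087
+y tooly -1 x up -1.0 240 [-0.863  1.15   0.627  1.182  2.404  2.55 ] 0.02254777478912674
flux [ 702.7 -234.2] yaw -0.345 rms 0.0 max 0.0
meter [ 316.4 -372.9] yaw -0.127 rms 1.74 max 2.9
```

```bash
python3 - <<'E'
from p import *
from kin import *
y=.24; rx=np.array([np.cos(y),np.sin(y),0]);ry=np.array([-np.sin(y),np.cos(y),0]);up=np.array([0,0,1.])
foot=np.array([428,349,22.]); hill=(-ry+up)/2**.5; nrm=(ry+up)/2**.5
for sg in(1,-1):
  for c in (75,115):
    pos=foot+c*hill+11*nrm; R=frame(np.cross(sg*rx,-nrm),sg*rx,-nrm)
    for d in (0,100):
      print("B",sg,c,d,*ik(pos+nrm*d,R,[.7,.5,1.5,0,1,0],20))
for nm,v in(("width",rx),("face",nrm)):
  for sg in(1,-1):
    for d in(25,120):
      pos=foot+(150-d if d==25 else 150+70)*hill+9*nrm; R=frame(np.cross(sg*v,-hill),sg*v,-hill)
      print("C",nm,sg,d,*ik(pos,R,[.7,.5,1.5,0,1,0],20))
y=.092; 
for k in(0,1,2,3):
  for z in (130,250): print("D",k,z,*ik([556,-340,z],down(y+k*np.pi/2),[-.5,.5,1.5,0,1,0],20))
E
```

```text
B 1 75 0 [ 0.83   0.695  1.452 -0.629  1.515  0.799] 3.712163099518728e-30
B 1 75 100 [ 0.918  0.694  1.267 -0.59   1.712  0.756] 1.330201232359618e-29
B 1 115 0 [ 0.791  0.624  1.497 -0.648  1.517  0.756] 4.608535885360048e-30
B 1 115 100 [ 0.884  0.624  1.313 -0.608  1.715  0.715] 3.206405267956489e-31
B -1 75 0 [ 0.83   0.695  1.452 -0.629  1.515 -2.343] 2.4062756593220594e-18
B -1 75 100 [ 0.918  0.694  1.267 -0.59   1.712 -2.386] 8.082139620160648e-27
B -1 115 0 [ 0.791  0.624  1.497 -0.648  1.517 -2.385] 2.9492405879738443e-28
B -1 115 100 [ 0.884  0.624  1.313 -0.608  1.715 -2.426] 1.8204520208010472e-21
C width 1 25 [ 0.106  0.413  1.819  0.85   1.203 -0.577] 9.035514817085899e-30
C width 1 120 [-0.025  0.326  1.753  0.767  1.388 -0.541] 2.0139841646401616e-27
C width -1 25 [0.103 0.414 1.822 0.857 1.203 2.55 ] 5.214009461038831e-05
C width -1 120 [-0.035  0.327  1.763  0.789  1.387  2.55 ] 0.0008249625623581587
C face 1 25 [ 0.106  0.413  1.819  0.85   1.203 -2.148] 3.6426242606771084e-25
C face 1 120 [-0.025  0.326  1.753  0.767  1.388 -2.111] 2.9365554041728194e-30
C face -1 25 [0.106 0.413 1.819 0.85  1.203 0.994] 3.1630876849815694e-30
C face -1 120 [-0.025  0.326  1.753  0.767  1.388  1.03 ] 1.8245282329973032e-30
D 0 130 [-0.605  0.597  1.293  0.     1.252  0.874] 1.0801639525739075e-20
D 0 250 [-0.605  0.513  1.142  0.     1.487  0.874] 1.1506608560456696e-21
D 1 130 [-0.605  0.597  1.293  0.     1.252 -0.697] 3.0659159656614834e-21
D 1 250 [-0.605  0.513  1.142  0.     1.487 -0.697] 4.433486436839506e-22
D 2 130 [-0.605  0.597  1.293 -0.     1.252 -2.268] 4.539812224117859e-25
D 2 250 [-0.605  0.513  1.142 -0.     1.487 -2.268] 1.864812362349604e-26
D 3 130 [-0.605  0.597  1.293  0.     1.252  2.445] 2.2194402762553526e-19
D 3 250 [-0.605  0.513  1.142  0.     1.487  2.445] 3.911879766389555e-20
```

jog_arm(commands=[{"dx":0.85,"dy":-0.09,"dz":0.05,"ax":0,"ay":0,"az":0,"gripper":0},{"dx":0.85,"dy":-0.08,"dz":0.05,"ax":0,"ay":0,"az":0,"gripper":0},{"dx":0.85,"dy":-0.08,"dz":0.05,"ax":0,"ay":0,"az":-0.02,"gripper":0},{"dx":0.85,"dy":-0.08,"dz":0.05,"ax":0,"ay":0,"az":-0.02,"gripper":0},{"dx":0.85,"dy":-0.08,"dz":0.05,"ax":0,"ay":0,"az":-0.02,"gripper":0},{"dx":0,"dy":0,"dz":0,"ax":0,"ay":0,"az":0,"gripper":0}])

```text
clock: 12.45
eef_pos: [442.1, 135.7, 118.9]
eef_rot: [3.141, 0.001, -3.073]
wrist_force: [0.0, 0.3, -0.1]
finger_gap: 93.9
finger_force: 0.0
```

```bash
python3 - <<'E'
from p import *
D=down(.08+np.pi)
plan([((442.9,135.5,11),D,.7)])
E
```

```text
t 12.45 pos [442.1 135.7 118.9] q [ 0.22  0.21  1.87  0.    1.06 -1.42] F [ 0.   0.3 -0.1] gap 93.9
-> [442.9 135.5  11. ] 4 rows
{"dx":0,"dy":0,"dz":0.67,"ax":0,"ay":0,"az":-0.02,"gripper":0},
{"dx":0,"dy":0,"dz":0.67,"ax":0,"ay":0,"az":-0.02,"gripper":0},
{"dx":0,"dy":0,"dz":0.67,"ax":0,"ay":0,"az":-0.02,"gripper":0},
{"dx":0,"dy":0,"dz":0.67,"ax":0,"ay":0,"az":-0.02,"gripper":0},
```

jog_arm(commands=[{"dx":0,"dy":0,"dz":0.67,"ax":0,"ay":0,"az":-0.02,"gripper":0},{"dx":0,"dy":0,"dz":0.67,"ax":0,"ay":0,"az":-0.02,"gripper":0},{"dx":0,"dy":0,"dz":0.67,"ax":0,"ay":0,"az":-0.02,"gripper":0},{"dx":0,"dy":0,"dz":0.66,"ax":0,"ay":0,"az":-0.02,"gripper":0.2},{"dx":0,"dy":0,"dz":0,"ax":0,"ay":0,"az":0,"gripper":1},{"dx":0,"dy":0,"dz":0,"ax":0,"ay":0,"az":0,"gripper":1},{"dx":0,"dy":0,"dz":0,"ax":0,"ay":0,"az":0,"gripper":1},{"dx":0,"dy":0,"dz":0,"ax":0,"ay":0,"az":0,"gripper":1},{"dx":0,"dy":0,"dz":0,"ax":0,"ay":0,"az":0,"gripper":1}], squeeze=40)

```text
clock: 13.58
eef_pos: [443.6, 136.0, 11.8]
eef_rot: [3.141, 0.001, -3.059]
wrist_force: [-1.3, 1.5, 7.7]
finger_gap: 49.6
finger_force: 40.0
```

```bash
cat > rest.py <<'E'
from p import *
from kin import *
y=.24; rx=np.array([np.cos(y),np.sin(y),0]);ry=np.array([-np.sin(y),np.cos(y),0]);up=np.array([0,0,1.])
foot=np.array([428,349,22.]); hill=(-ry+up)/2**.5; nrm=(ry+up)/2**.5
RB=frame(np.cross(rx,-nrm),rx,-nrm); RC=frame(np.cross(rx,-hill),rx,-hill)
E
python3 - <<'E'
from rest import *
s=manip.read_state();p=s["eef_pos"];print(s["finger_force"])
plan([((p[0],p[1],180),down(s["eef_rot"][2]),.8),((430,300,200),down(np.pi/2+.24),.9),(foot+82*hill+71*nrm,RB,.9)],g=1)
E
```

```text
40.00172674655914
t 13.57 pos [443.6 136.   11.8] q [ 0.22  0.4   1.93  0.    0.81 -1.43] F [-1.3  1.5  7.7] gap 49.6
-> [443.6 136.  180. ] 6 rows
{"dx":0,"dy":0,"dz":-0.7,"ax":0,"ay":0,"az":0,"gripper":1},
{"dx":0,"dy":0,"dz":-0.7,"ax":0,"ay":0,"az":0,"gripper":1},
{"dx":0,"dy":0,"dz":-0.7,"ax":0,"ay":0,"az":0,"gripper":1},
{"dx":0,"dy":0,"dz":-0.7,"ax":0,"ay":0,"az":0,"gripper":1},
{"dx":0,"dy":0,"dz":-0.7,"ax":0,"ay":0,"az":0,"gripper":1},
{"dx":0,"dy":0,"dz":-0.7,"ax":0,"ay":0,"az":0,"gripper":1},
-> [430. 300. 200.] 9 rows
{"dx":0,"dy":0.46,"dz":-0.06,"ax":0,"ay":0,"az":0.9,"gripper":1},
{"dx":0.07,"dy":0.45,"dz":-0.06,"ax":0,"ay":0,"az":0.9,"gripper":1},
{"dx":0.14,"dy":0.43,"dz":-0.06,"ax":0,"ay":0,"az":0.9,"gripper":1},
{"dx":0.21,"dy":0.41,"dz":-0.06,"ax":0,"ay":0,"az":0.9,"gripper":1},
{"dx":0.27,"dy":0.37,"dz":-0.06,"ax":0,"ay":0,"az":0.9,"gripper":1},
{"dx":0.32,"dy":0.32,"dz":-0.06,"ax":0,"ay":0,"az":0.9,"gripper":1},
{"dx":0.37,"dy":0.27,"dz":-0.06,"ax":0,"ay":0,"az":0.9,"gripper":1},
{"dx":0.41,"dy":0.21,"dz":-0.06,"ax":0,"ay":0,"az":0.9,"gripper":1},
{"dx":0.43,"dy":0.14,"dz":-0.06,"ax":0,"ay":0,"az":0.9,"gripper":1},
-> [429.8 341.4 130.2] 5 rows
{"dx":0.2,"dy":0.05,"dz":0.35,"ax":0,"ay":-0.9,"az":0,"gripper":1},
{"dx":0.25,"dy":0.05,"dz":0.31,"ax":0,"ay":-0.9,"az":0,"gripper":1},
{"dx":0.3,"dy":0.05,"dz":0.27,"ax":0,"ay":-0.9,"az":0,"gripper":1},
{"dx":0.34,"dy":0.05,"dz":0.22,"ax":0,"ay":-0.9,"az":0,"gripper":1},
{"dx":0.37,"dy":0.05,"dz":0.16,"ax":0,"ay":-0.9,"az":0,"gripper":1},
```

jog_arm(commands=[{"dx":0,"dy":0,"dz":-0.4,"ax":0,"ay":0,"az":0,"gripper":1},{"dx":0,"dy":0,"dz":-0.7,"ax":0,"ay":0,"az":0,"gripper":1},{"dx":0,"dy":0,"dz":-0.7,"ax":0,"ay":0,"az":0,"gripper":1},{"dx":0,"dy":0,"dz":-0.8,"ax":0,"ay":0,"az":0,"gripper":1},{"dx":0,"dy":0,"dz":-0.8,"ax":0,"ay":0,"az":0,"gripper":1},{"dx":0,"dy":0,"dz":-0.8,"ax":0,"ay":0,"az":0,"gripper":1}])

```text
clock: 14.32
eef_pos: [442.8, 135.7, 181.1]
eef_rot: [-3.142, 0.0, -3.059]
wrist_force: [-0.9, 0.3, -2.7]
finger_gap: 49.8
finger_force: 40.0
```

jog_arm(commands=[{"dx":0,"dy":0.46,"dz":-0.06,"ax":0,"ay":0,"az":0.9,"gripper":1},{"dx":0.07,"dy":0.45,"dz":-0.06,"ax":0,"ay":0,"az":0.9,"gripper":1},{"dx":0.14,"dy":0.43,"dz":-0.06,"ax":0,"ay":0,"az":0.9,"gripper":1},{"dx":0.21,"dy":0.41,"dz":-0.06,"ax":0,"ay":0,"az":0.9,"gripper":1},{"dx":0.27,"dy":0.37,"dz":-0.06,"ax":0,"ay":0,"az":0.9,"gripper":1},{"dx":0.32,"dy":0.32,"dz":-0.06,"ax":0,"ay":0,"az":0.9,"gripper":1},{"dx":0.37,"dy":0.27,"dz":-0.06,"ax":0,"ay":0,"az":0.9,"gripper":1},{"dx":0.41,"dy":0.21,"dz":-0.06,"ax":0,"ay":0,"az":0.9,"gripper":1},{"dx":0.43,"dy":0.14,"dz":-0.06,"ax":0,"ay":0,"az":0.9,"gripper":1}])

```text
clock: 15.45
eef_pos: [429.3, 300.0, 201.7]
eef_rot: [3.141, 0.0, 1.805]
wrist_force: [-0.1, -0.0, -1.6]
finger_gap: 49.4
finger_force: 40.0
```

```bash
python3 - <<'E'
from rest import *
plan([(foot+84*hill+71*nrm,RB,.9)],g=1)
E
```

```text
t 15.45 pos [429.3 300.  201.7] q [ 0.54  0.25  1.61 -0.    1.28  0.31] F [-0.1 -0.  -1.6] gap 49.4
-> [430.2 340.1 131.6] 5 rows
{"dx":0.19,"dy":0.05,"dz":0.35,"ax":0,"ay":-0.9,"az":-0.01,"gripper":1},
{"dx":0.25,"dy":0.05,"dz":0.32,"ax":0,"ay":-0.9,"az":-0.01,"gripper":1},
{"dx":0.29,"dy":0.05,"dz":0.27,"ax":0,"ay":-0.9,"az":-0.01,"gripper":1},
{"dx":0.33,"dy":0.05,"dz":0.22,"ax":0,"ay":-0.9,"az":-0.01,"gripper":1},
{"dx":0.36,"dy":0.05,"dz":0.17,"ax":0,"ay":-0.9,"az":-0.01,"gripper":1},
```

jog_arm(commands=[{"dx":0.19,"dy":0.05,"dz":0.35,"ax":0,"ay":-0.9,"az":-0.01,"gripper":1},{"dx":0.25,"dy":0.05,"dz":0.32,"ax":0,"ay":-0.9,"az":-0.01,"gripper":1},{"dx":0.29,"dy":0.05,"dz":0.27,"ax":0,"ay":-0.9,"az":-0.01,"gripper":1},{"dx":0.33,"dy":0.05,"dz":0.22,"ax":0,"ay":-0.9,"az":-0.01,"gripper":1},{"dx":0.36,"dy":0.05,"dz":0.17,"ax":0,"ay":-0.9,"az":-0.01,"gripper":1},{"dx":0,"dy":0,"dz":0,"ax":0,"ay":0,"az":0,"gripper":1}])

```text
clock: 16.2
eef_pos: [428.7, 340.1, 128.6]
eef_rot: [-3.131, 0.789, 1.828]
wrist_force: [-0.8, -0.0, -1.0]
finger_gap: 49.3
finger_force: 40.0
```

```bash
python3 - <<'E'
from rest import *
plan([(foot+82*hill+14*nrm,RB,.6)],g=1)
from cell import cams
from h import *
t=cams.camera("top")["image"][:,:,::-1];s=cams.camera("scene")["image"][:,:,::-1]
tiles(np.ascontiguousarray(t),[(135,235,98,90)],4,"pics/x.png",1);a=cv2.imread("pics/x.png")
tiles(np.ascontiguousarray(s),[(350,100,98,90)],4,"pics/x.png",1)
cv2.imwrite("pics/c1.png",np.hstack([a,cv2.imread("pics/x.png")]))
E
```

```text
t 16.2 pos [428.7 340.1 128.6] q [ 0.88  0.68  1.36 -0.61  1.63  0.76] F [-0.8 -0.  -1. ] gap 49.3
-> [439.4 302.3  89.9] 3 rows
{"dx":0,"dy":0.01,"dz":0.46,"ax":0,"ay":0.01,"az":0.02,"gripper":1},
{"dx":0,"dy":0.01,"dz":0.46,"ax":0,"ay":0.01,"az":0.02,"gripper":1},
{"dx":0,"dy":0.01,"dz":0.46,"ax":0,"ay":0.01,"az":0.02,"gripper":1},
```

View pics/c1.png

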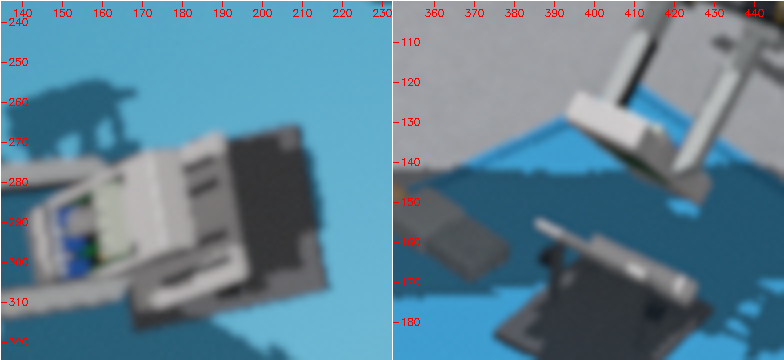

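jog_arm(commands=[{"dx":0,"dy":0.01,"dz":0.45,"ax":0,"ay":0,"az":0.02,"gripper":1},{"dx":0,"dy":0.01,"dz":0.45,"ax":0,"ay":0,"az":0.02,"gripper":1},{"dx":0,"dy":0.01,"dz":0.38,"ax":0,"ay":0,"az":0.02,"gripper":1},{"dx":0,"dy":0,"dz":0,"ax":0,"ay":0,"az":0,"gripper":1}])

```text
clock: 16.8
eef_pos: [440.0, 303.4, 93.9]
eef_rot: [3.138, 0.786, 1.807]
wrist_force: [-0.7, 1.5, -1.1]
finger_gap: 49.7
finger_force: 40.0
```

```bash
cat >> rest.py <<'E'
def where():
    s=manip.read_state(); d=np.array(s["eef_pos"])-foot; F=np.array(s["wrist_force"])
    print("hill %.1f nrm %.1f x %.1f | F hill %.1f nrm %.1f x %.1f"%(d@hill,d@nrm,d@rx,F@hill,F@nrm,F@rx),"angerr",np.degrees((Ro.from_euler('xyz',s["eef_rot"]).inv()*RB).as_rotvec()))
E
python3 -c "
from rest import *
where(); plan([(foot+78*hill+11.5*nrm,RB,.1)],g=1)"
```

```text
hill 84.2 nrm 17.5 x 0.8 | F hill -1.9 nrm 0.4 x -0.3 angerr [ 0.059  0.038 -0.17 ]
t 16.8 pos [440.  303.4  93.9] q [ 0.83  0.68  1.45 -0.63  1.53  0.79] F [-0.7  1.5 -1.1] gap 49.7
-> [439.2 303.3  85.3] 3 rows
{"dx":0.05,"dy":-0.01,"dz":0.05,"ax":0,"ay":0,"az":-0.01,"gripper":1},
{"dx":0.05,"dy":-0.01,"dz":0.05,"ax":0,"ay":0,"az":-0.01,"gripper":1},
{"dx":0.05,"dy":-0.01,"dz":0.05,"ax":0,"ay":0,"az":-0.01,"gripper":1},
```

jog_arm(commands=[{"dx":0,"dy":0,"dz":0.05,"ax":0,"ay":0,"az":0,"gripper":1},{"dx":0,"dy":0,"dz":0.05,"ax":0,"ay":0,"az":0,"gripper":1},{"dx":0,"dy":0,"dz":0,"ax":0,"ay":0,"az":0,"gripper":1}])

```text
clock: 17.18
eef_pos: [440.5, 302.0, 91.8]
eef_rot: [3.136, 0.785, 1.807]
wrist_force: [0.3, 0.5, -1.7]
finger_gap: 49.6
finger_force: 40.0
```

```bash
python3 -c "
from rest import *
where()"
```

```text
hill 83.7 nrm 15.0 x 1.0 | F hill -1.5 nrm -0.9 x 0.4 angerr [ 0.185 -0.006 -0.154]
```

Still free; go closer on both axes.

jog_arm(commands=[{"dx":0.04,"dy":0,"dz":0.04,"ax":0,"ay":0,"az":0,"gripper":1},{"dx":0.04,"dy":0,"dz":0.03,"ax":0,"ay":0,"az":0,"gripper":1},{"dx":0,"dy":0,"dz":0,"ax":0,"ay":0,"az":0,"gripper":1}])

```text
clock: 17.55
eef_pos: [440.8, 302.7, 89.3]
eef_rot: [3.133, 0.786, 1.805]
wrist_force: [-2.8, 2.6, 14.3]
finger_gap: 49.9
finger_force: 40.0
```

```bash
python3 -c "
from rest import *
where()"
```

```text
hill 81.5 nrm 13.6 x 1.4 | F hill 7.8 nrm 12.3 x -2.1 angerr [ 0.257  0.035 -0.232]
```

jog_arm(commands=[{"dx":0.03,"dy":0,"dz":-0.03,"ax":0,"ay":0,"az":0,"gripper":1},{"dx":0.04,"dy":0,"dz":0,"ax":0,"ay":0,"az":0,"gripper":1},{"dx":0.03,"dy":0,"dz":0,"ax":0,"ay":0,"az":0,"gripper":1},{"dx":0,"dy":0,"dz":0,"ax":0,"ay":0,"az":0,"gripper":1}])

```text
clock: 18.05
eef_pos: [439.8, 306.1, 85.8]
eef_rot: [3.135, 0.786, 1.806]
wrist_force: [-0.3, 2.7, 5.1]
finger_gap: 50.1
finger_force: 40.0
```

```bash
python3 -c "
from rest import *
where()"
```

```text
hill 76.6 nrm 13.6 x 1.3 | F hill 1.7 nrm 5.5 x 0.4 angerr [ 0.213  0.009 -0.174]
```

Sliding on the plate at 76.6; a bit further to feel the ledge.

jog_arm(commands=[{"dx":0.04,"dy":0,"dz":0,"ax":0,"ay":0,"az":0,"gripper":1},{"dx":0,"dy":0,"dz":0,"ax":0,"ay":0,"az":0,"gripper":1}])

```text
clock: 18.3
eef_pos: [439.6, 307.1, 84.7]
eef_rot: [3.135, 0.786, 1.806]
wrist_force: [-0.5, 1.6, 5.4]
finger_gap: 50.1
finger_force: 40.0
```

```bash
python3 -c "
from rest import *
where()"
```

```text
hill 75.0 nrm 13.6 x 1.3 | F hill 2.6 nrm 5.0 x -0.1 angerr [ 0.213  0.009 -0.179]
```

jog_arm(commands=[{"dx":0.04,"dy":0,"dz":0,"ax":0,"ay":0,"az":0,"gripper":1},{"dx":0.04,"dy":0,"dz":0,"ax":0,"ay":0,"az":0,"gripper":1},{"dx":0,"dy":0,"dz":0,"ax":0,"ay":0,"az":0,"gripper":1}])

```text
clock: 18.68
eef_pos: [439.2, 308.7, 83.1]
eef_rot: [3.135, 0.787, 1.806]
wrist_force: [-0.2, -4.1, 11.1]
finger_gap: 49.9
finger_force: 40.0
```

```bash
python3 -c "
from rest import *
where()"
```

```text
hill 72.8 nrm 13.7 x 1.3 | F hill 10.7 nrm 5.1 x -1.2 angerr [ 0.183  0.119 -0.211]
```

jog_arm(commands=[{"dx":0,"dy":0,"dz":0,"ax":0,"ay":0,"az":0,"gripper":0.4},{"dx":0,"dy":0,"dz":0,"ax":0,"ay":0,"az":0,"gripper":0.1},{"dx":0,"dy":0,"dz":0,"ax":0,"ay":0,"az":0,"gripper":0},{"dx":0,"dy":0,"dz":-0.5,"ax":0,"ay":0,"az":0,"gripper":0},{"dx":0,"dy":0,"dz":-0.9,"ax":0,"ay":0,"az":0,"gripper":0},{"dx":0,"dy":0,"dz":-1,"ax":0,"ay":0,"az":0,"gripper":0}])

```text
clock: 19.42
eef_pos: [422.2, 375.4, 150.5]
eef_rot: [3.137, 0.786, 1.807]
wrist_force: [0.3, -0.4, 0.8]
finger_gap: 93.9
finger_force: 0.0
```

```bash
python3 - <<'E'
from rest import *
pr=foot+225*hill+10.9*nrm+1.3*rx
plan([((445,300,265),down(np.pi/2+.24),.95),(pr,RC,.95)])
for p,R in [((445,300,265),down(np.pi/2+.24)),(pr,RC)]: print(ik(p,R,[.5,.4,1.6,.4,1.3,0],3))
from cell import cams
from h import *
t=cams.camera("top")["image"][:,:,::-1];s=cams.camera("scene")["image"][:,:,::-1]
tiles(np.ascontiguousarray(t),[(135,235,98,90)],4,"pics/x.png",1);a=cv2.imread("pics/x.png")
tiles(np.ascontiguousarray(s),[(350,100,98,90)],4,"pics/x.png",1)
cv2.imwrite("pics/c2.png",np.hstack([a,cv2.imread("pics/x.png")]))
E
```

```text
t 19.43 pos [422.2 375.4 150.5] q [ 0.92  0.7   1.26 -0.59  1.71  0.76] F [ 0.3 -0.4  0.8] gap 93.9
-> [445. 300. 265.] 5 rows
{"dx":-0.68,"dy":0.02,"dz":-0.13,"ax":0,"ay":0.9,"az":0,"gripper":0},
{"dx":-0.65,"dy":0.02,"dz":-0.23,"ax":0,"ay":0.9,"az":0,"gripper":0},
{"dx":-0.61,"dy":0.02,"dz":-0.33,"ax":0,"ay":0.9,"az":0,"gripper":0},
{"dx":-0.55,"dy":0.02,"dz":-0.42,"ax":0,"ay":0.9,"az":0,"gripper":0},
{"dx":-0.48,"dy":0.02,"dz":-0.5,"ax":0,"ay":0.9,"az":0,"gripper":0},
-> [465.2 202.3 188.8] 5 rows
{"dx":-0.5,"dy":-0.02,"dz":0.38,"ax":0,"ay":0.9,"az":0,"gripper":0},
{"dx":-0.55,"dy":-0.02,"dz":0.3,"ax":0,"ay":0.9,"az":0,"gripper":0},
{"dx":-0.59,"dy":-0.02,"dz":0.21,"ax":0,"ay":0.9,"az":0,"gripper":0},
{"dx":-0.62,"dy":-0.02,"dz":0.11,"ax":0,"ay":0.9,"az":0,"gripper":0},
{"dx":-0.63,"dy":-0.02,"dz":0.02,"ax":0,"ay":0.9,"az":0,"gripper":0},
(array([0.525, 0.235, 1.483, 0.   , 1.424, 0.285]), np.float64(1.62533759822398e-20))
(array([-0.029,  0.323,  1.744,  0.764,  1.399, -0.534]), np.float64(3.6228960925219844e-30))
```

View pics/c2.png

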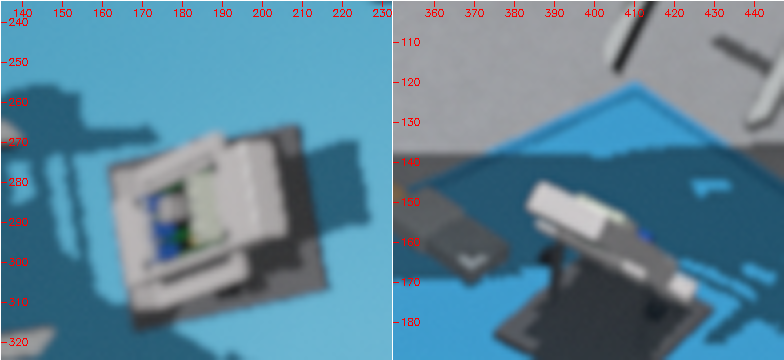

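jog_arm(commands=[{"dx":-0.68,"dy":0.02,"dz":-0.13,"ax":0,"ay":0.9,"az":0,"gripper":0},{"dx":-0.65,"dy":0.02,"dz":-0.23,"ax":0,"ay":0.9,"az":0,"gripper":0},{"dx":-0.61,"dy":0.02,"dz":-0.33,"ax":0,"ay":0.9,"az":0,"gripper":0},{"dx":-0.55,"dy":0.02,"dz":-0.42,"ax":0,"ay":0.9,"az":0,"gripper":0},{"dx":-0.48,"dy":0.02,"dz":-0.5,"ax":0,"ay":0.9,"az":0,"gripper":0},{"dx":-0.5,"dy":-0.02,"dz":0.38,"ax":0,"ay":0.9,"az":0,"gripper":0},{"dx":-0.55,"dy":-0.02,"dz":0.3,"ax":0,"ay":0.9,"az":0,"gripper":0},{"dx":-0.59,"dy":-0.02,"dz":0.21,"ax":0,"ay":0.9,"az":0,"gripper":0},{"dx":-0.62,"dy":-0.02,"dz":0.11,"ax":0,"ay":0.9,"az":0,"gripper":0},{"dx":-0.63,"dy":-0.02,"dz":0.02,"ax":0,"ay":0.9,"az":0,"gripper":0}])

```text
clock: 20.78
eef_pos: [464.7, 200.4, 186.8]
eef_rot: [3.135, -0.79, 1.813]
wrist_force: [-0.1, 0.9, -0.5]
finger_gap: 93.9
finger_force: 0.0
```

```bash
python3 - <<'E'
from rest import *
where()
plan([(foot+175*hill+10.9*nrm+1.3*rx,RC,.6),(foot+123*hill+10.9*nrm+1.3*rx,RC,.5)])
E
```

```text
hill 224.7 nrm 8.3 x 0.3 | F hill -1.0 nrm 0.3 x 0.1 angerr [  0.305 -90.266  -0.194]
t 20.77 pos [464.7 200.4 186.8] q [-0.04  0.32  1.75  0.77  1.39 -0.55] F [-0.1  0.9 -0.5] gap 93.9
-> [456.8 236.6 153.5] 3 rows
{"dx":0.02,"dy":0.01,"dz":0.41,"ax":0.01,"ay":-0.01,"az":0,"gripper":0},
{"dx":0.02,"dy":0.01,"dz":0.41,"ax":0.01,"ay":-0.01,"az":0,"gripper":0},
{"dx":0.02,"dy":0.01,"dz":0.41,"ax":0.01,"ay":-0.01,"az":0,"gripper":0},
-> [448.1 272.3 116.7] 3 rows
{"dx":0,"dy":0,"dz":0.43,"ax":0,"ay":0,"az":0,"gripper":0},
{"dx":0,"dy":0,"dz":0.43,"ax":0,"ay":0,"az":0,"gripper":0},
{"dx":0,"dy":0,"dz":0.43,"ax":0,"ay":0,"az":0,"gripper":0},
```

jog_arm(commands=[{"dx":0.02,"dy":0.01,"dz":0.41,"ax":0.01,"ay":-0.01,"az":0,"gripper":0},{"dx":0.02,"dy":0.01,"dz":0.41,"ax":0.01,"ay":-0.01,"az":0,"gripper":0},{"dx":0.02,"dy":0.01,"dz":0.41,"ax":0.01,"ay":-0.01,"az":0,"gripper":0},{"dx":0,"dy":0,"dz":0.43,"ax":0,"ay":0,"az":0,"gripper":0},{"dx":0,"dy":0,"dz":0.43,"ax":0,"ay":0,"az":0,"gripper":0},{"dx":0,"dy":0,"dz":0.43,"ax":0,"ay":0,"az":0,"gripper":0.2},{"dx":0,"dy":0,"dz":0,"ax":0,"ay":0,"az":0,"gripper":0.3}])

```text
clock: 21.65
eef_pos: [447.7, 273.4, 116.8]
eef_rot: [-3.14, -0.78, 1.815]
wrist_force: [0.1, -0.1, -0.7]
finger_gap: 77.1
finger_force: 0.0
```

```bash
python3 -c "
from rest import *
where()"
```

```text
hill 122.3 nrm 11.8 x 1.2 | F hill -0.5 nrm -0.6 x 0.0 angerr [ -0.08  -89.709   0.321]
```

jog_arm(commands=[{"dx":0,"dy":0,"dz":0,"ax":0,"ay":0,"az":0,"gripper":1},{"dx":0,"dy":0,"dz":0,"ax":0,"ay":0,"az":0,"gripper":1},{"dx":0,"dy":0,"dz":0,"ax":0,"ay":0,"az":0,"gripper":1},{"dx":0,"dy":0,"dz":0,"ax":0,"ay":0,"az":0,"gripper":1}], squeeze=55)

```text
clock: 22.15
eef_pos: [448.8, 272.5, 118.1]
eef_rot: [3.14, -0.78, 1.815]
wrist_force: [0.3, -3.0, 3.7]
finger_gap: 49.5
finger_force: 55.0
```

```bash
python3 - <<'E'
from rest import *
where()
s=manip.read_state();p=np.array(s["eef_pos"])
R0=Ro.from_euler('xyz',s["eef_rot"]); Dn=down(np.pi/2+.24)
plan([(p+nrm*40+hill*15,R0,.5),(p+nrm*40+hill*15+np.array([0,0,90]),Dn,.6),((500,0,260),down(np.pi/2+.15),.9),((556,-340,265),down(np.pi/2+.092),.9)],g=1)
E
```

```text
hill 124.0 nrm 11.9 x 2.0 | F hill 4.7 nrm 0.5 x -0.4 angerr [  0.069 -89.695   0.218]
t 22.15 pos [448.8 272.5 118.1] q [ 0.11  0.41  1.81  0.85  1.2  -0.57] F [ 0.3 -3.   3.7] gap 49.5
-> [444.6 289.6 157. ] 3 rows
{"dx":0.33,"dy":0,"dz":-0.13,"ax":0,"ay":0,"az":0,"gripper":1},
{"dx":0.33,"dy":0,"dz":-0.13,"ax":0,"ay":0,"az":0,"gripper":1},
{"dx":0.33,"dy":0,"dz":-0.13,"ax":0,"ay":0,"az":0,"gripper":1},
-> [444.6 289.6 247. ] 5 rows
{"dx":0.32,"dy":0,"dz":-0.32,"ax":0,"ay":-0.89,"az":0,"gripper":1},
{"dx":0.26,"dy":0,"dz":-0.37,"ax":0,"ay":-0.89,"az":0,"gripper":1},
{"dx":0.2,"dy":0,"dz":-0.4,"ax":0,"ay":-0.89,"az":0,"gripper":1},
{"dx":0.14,"dy":0,"dz":-0.43,"ax":0,"ay":-0.89,"az":0,"gripper":1},
{"dx":0.07,"dy":0,"dz":-0.44,"ax":0,"ay":-0.89,"az":0,"gripper":1},
-> [500.   0. 260.] 9 rows
{"dx":-0.82,"dy":-0.04,"dz":-0.04,"ax":0,"ay":0,"az":0.06,"gripper":1},
{"dx":-0.82,"dy":-0.03,"dz":-0.04,"ax":0,"ay":0,"az":0.06,"gripper":1},
{"dx":-0.82,"dy":-0.03,"dz":-0.04,"ax":0,"ay":0,"az":0.06,"gripper":1},
{"dx":-0.82,"dy":-0.02,"dz":-0.04,"ax":0,"ay":0,"az":0.06,"gripper":1},
{"dx":-0
[... 385 characters left out ...]
86,"dy":0.01,"dz":-0.01,"ax":0,"ay":0,"az":0.03,"gripper":1},
{"dx":-0.86,"dy":0.02,"dz":-0.01,"ax":0,"ay":0,"az":0.03,"gripper":1},
{"dx":-0.86,"dy":0.02,"dz":-0.01,"ax":0,"ay":0,"az":0.03,"gripper":1},
{"dx":-0.86,"dy":0.03,"dz":-0.01,"ax":0,"ay":0,"az":0.03,"gripper":1},
{"dx":-0.86,"dy":0.03,"dz":-0.01,"ax":0,"ay":0,"az":0.03,"gripper":1},
{"dx":-0.86,"dy":0.04,"dz":-0.01,"ax":0,"ay":0,"az":0.03,"gripper":1},
{"dx":-0.86,"dy":0.04,"dz":-0.01,"ax":0,"ay":0,"az":0.03,"gripper":1},
{"dx":-0.86,"dy":0.05,"dz":-0.01,"ax":0,"ay":0,"az":0.03,"gripper":1},
{"dx":-0.86,"dy":0.05,"dz":-0.01,"ax":0,"ay":0,"az":0.03,"gripper":1},
{"dx":-0.86,"dy":0.06,"dz":-0.01,"ax":0,"ay":0,"az":0.03,"gripper":1},
```

jog_arm(commands=[{"dx":0.15,"dy":0,"dz":-0.06,"ax":0,"ay":0,"az":0,"gripper":1},{"dx":0.35,"dy":0,"dz":-0.15,"ax":0,"ay":0,"az":0,"gripper":1},{"dx":0.5,"dy":0,"dz":-0.18,"ax":0,"ay":0,"az":0,"gripper":1},{"dx":0.32,"dy":0,"dz":-0.32,"ax":0,"ay":-0.89,"az":0,"gripper":1},{"dx":0.26,"dy":0,"dz":-0.37,"ax":0,"ay":-0.89,"az":0,"gripper":1},{"dx":0.2,"dy":0,"dz":-0.4,"ax":0,"ay":-0.89,"az":0,"gripper":1},{"dx":0.14,"dy":0,"dz":-0.43,"ax":0,"ay":-0.89,"az":0,"gripper":1},{"dx":0.07,"dy":0,"dz":-0.44,"ax":0,"ay":-0.89,"az":0,"gripper":1}])

```text
clock: 23.15
eef_pos: [444.1, 289.7, 249.3]
eef_rot: [3.138, 0.001, 1.813]
wrist_force: [0.4, -0.6, -2.8]
finger_gap: 49.6
finger_force: 55.0
```

jog_arm(commands=[{"dx":-0.5,"dy":-0.03,"dz":-0.04,"ax":0,"ay":0,"az":0.06,"gripper":1},{"dx":-0.8,"dy":-0.03,"dz":-0.04,"ax":0,"ay":0,"az":0.06,"gripper":1},{"dx":-0.82,"dy":-0.03,"dz":-0.04,"ax":0,"ay":0,"az":0.06,"gripper":1},{"dx":-0.82,"dy":-0.02,"dz":-0.04,"ax":0,"ay":0,"az":0.06,"gripper":1},{"dx":-0.82,"dy":-0.01,"dz":-0.04,"ax":0,"ay":0,"az":0.06,"gripper":1},{"dx":-0.82,"dy":0,"dz":-0.04,"ax":0,"ay":0,"az":0.06,"gripper":1},{"dx":-0.82,"dy":0.01,"dz":-0.04,"ax":0,"ay":0,"az":0.06,"gripper":1},{"dx":-0.82,"dy":0.02,"dz":-0.04,"ax":0,"ay":0,"az":0.06,"gripper":1},{"dx":-0.82,"dy":0.02,"dz":-0.04,"ax":0,"ay":0,"az":0.06,"gripper":1}])

```text
clock: 24.28
eef_pos: [497.1, 11.0, 260.5]
eef_rot: [3.141, -0.005, 1.719]
wrist_force: [0.2, -0.5, -1.6]
finger_gap: 49.3
finger_force: 55.0
```

```bash
python3 - <<'E'
from rest import *
plan([((556,-340,265),down(np.pi/2+.092),.9)],g=1)
E
```

```text
t 24.27 pos [497.1  11.  260.5] q [-0.05  0.15  1.6   0.01  1.4  -0.2 ] F [ 0.2 -0.5 -1.6] gap 49.3
-> [ 556. -340.  265.] 10 rows
{"dx":-0.89,"dy":0.02,"dz":-0.02,"ax":0,"ay":0,"az":0.03,"gripper":1},
{"dx":-0.89,"dy":0.02,"dz":-0.02,"ax":0,"ay":0,"az":0.03,"gripper":1},
{"dx":-0.89,"dy":0.03,"dz":-0.01,"ax":0,"ay":0,"az":0.03,"gripper":1},
{"dx":-0.89,"dy":0.03,"dz":-0.01,"ax":0,"ay":0,"az":0.03,"gripper":1},
{"dx":-0.89,"dy":0.04,"dz":-0.01,"ax":0,"ay":0,"az":0.03,"gripper":1},
{"dx":-0.89,"dy":0.04,"dz":-0.01,"ax":0,"ay":0,"az":0.03,"gripper":1},
{"dx":-0.89,"dy":0.05,"dz":-0.01,"ax":0,"ay":0,"az":0.03,"gripper":1},
{"dx":-0.89,"dy":0.05,"dz":-0.01,"ax":0,"ay":0,"az":0.03,"gripper":1},
{"dx":-0.89,"dy":0.06,"dz":-0.01,"ax":0,"ay":0,"az":0.03,"gripper":1},
{"dx":-0.89,"dy":0.06,"dz":-0.01,"ax":0,"ay":0,"az":0.03,"gripper":1},
```

jog_arm(commands=[{"dx":-0.89,"dy":0.02,"dz":-0.02,"ax":0,"ay":0,"az":0.03,"gripper":1},{"dx":-0.89,"dy":0.02,"dz":-0.02,"ax":0,"ay":0,"az":0.03,"gripper":1},{"dx":-0.89,"dy":0.03,"dz":-0.01,"ax":0,"ay":0,"az":0.03,"gripper":1},{"dx":-0.89,"dy":0.03,"dz":-0.01,"ax":0,"ay":0,"az":0.03,"gripper":1},{"dx":-0.89,"dy":0.04,"dz":-0.01,"ax":0,"ay":0,"az":0.03,"gripper":1},{"dx":-0.89,"dy":0.04,"dz":-0.01,"ax":0,"ay":0,"az":0.03,"gripper":1},{"dx":-0.89,"dy":0.05,"dz":-0.01,"ax":0,"ay":0,"az":0.03,"gripper":1},{"dx":-0.89,"dy":0.05,"dz":-0.01,"ax":0,"ay":0,"az":0.03,"gripper":1},{"dx":-0.6,"dy":0.04,"dz":-0.01,"ax":0,"ay":0,"az":0.03,"gripper":1},{"dx":-0.3,"dy":0.02,"dz":0,"ax":0,"ay":0,"az":0.03,"gripper":1}])

```text
clock: 25.52
eef_pos: [551.3, -305.2, 263.4]
eef_rot: [3.141, -0.005, 1.666]
wrist_force: [0.7, -0.0, -2.4]
finger_gap: 50.1
finger_force: 55.0
```

```bash
python3 - <<'E'
from rest import *
plan([((556,-340,255),down(np.pi/2+.092),.5)],g=1)
E
```

```text
t 25.52 pos [ 551.3 -305.2  263.4] q [-0.57  0.46  1.19  0.    1.49 -0.66] F [ 0.7 -0.  -2.4] gap 50.1
-> [ 556. -340.  255.] 2 rows
{"dx":-0.44,"dy":0.02,"dz":0.1,"ax":0,"ay":-0.01,"az":0.01,"gripper":1},
{"dx":-0.44,"dy":0.02,"dz":0.1,"ax":0,"ay":-0.01,"az":0.01,"gripper":1},
```

jog_arm(commands=[{"dx":-0.44,"dy":0.02,"dz":0.1,"ax":0,"ay":-0.01,"az":0.01,"gripper":1},{"dx":-0.44,"dy":0.02,"dz":0.1,"ax":0,"ay":-0.01,"az":0.01,"gripper":1},{"dx":0,"dy":0,"dz":0.3,"ax":0,"ay":0,"az":0,"gripper":1},{"dx":0,"dy":0,"dz":0.25,"ax":0,"ay":0,"az":0,"gripper":1},{"dx":0,"dy":0,"dz":0,"ax":0,"ay":0,"az":0,"gripper":1}])

```text
clock: 26.15
eef_pos: [556.9, -337.9, 232.5]
eef_rot: [-3.14, -0.001, 1.665]
wrist_force: [-0.3, 0.4, -0.5]
finger_gap: 49.9
finger_force: 55.0
```

```bash
python3 - <<'E'
from rest import *
plan([((556,-340,215),down(np.pi/2+.092),.5)],g=1)
from cell import cams
from h import *
t=cams.camera("top")["image"][:,:,::-1];s=cams.camera("scene")["image"][:,:,::-1]
tiles(np.ascontiguousarray(t),[(455,195,98,90)],4,"pics/x.png",1);a=cv2.imread("pics/x.png")
tiles(np.ascontiguousarray(s),[(115,280,98,90)],4,"pics/x.png",1)
cv2.imwrite("pics/c3.png",np.hstack([a,cv2.imread("pics/x.png")]))
E
```

```text
t 26.15 pos [ 556.9 -337.9  232.5] q [-0.6   0.52  1.17  0.    1.45 -0.7 ] F [-0.3  0.4 -0.5] gap 49.9
-> [ 556. -340.  215.] 1 rows
{"dx":-0.05,"dy":-0.03,"dz":0.44,"ax":-0.01,"ay":-0.01,"az":0.01,"gripper":1},
```

View pics/c3.png

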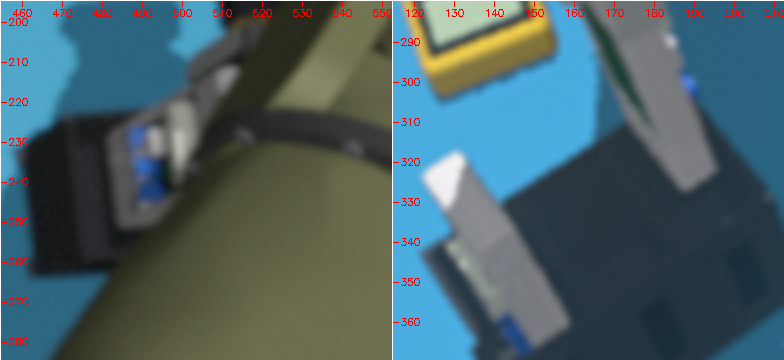

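```bash
python3 - <<'E'
from h import *
for z in (106,110): 
  c=place((556.9,-337.9,z,.094),[(25,-9,0),(25,9,0),(-25,9,0),(25,14,0)])
  print(z,proj("scene",c).round(1).tolist(),proj("top",c).round(1).tolist())
print("rim left bay inner",proj("scene",place((560,-384.1,90,.092),[(40,68,0),(40,22,0),(-40,68,0)])).round(1).tolist())
E
```

```text
106 [[189.8, 327.3], [198.5, 321.5], [184.3, 304.0], [200.9, 319.9]] [[489.0, 226.4], [480.6, 227.0], [483.5, 250.2], [478.3, 227.2]]
110 [[189.3, 326.1], [198.1, 320.3], [183.8, 302.8], [200.5, 318.7]] [[489.7, 226.0], [481.2, 226.6], [484.2, 250.0], [478.9, 226.8]]
rim left bay inner [[210.3, 327.1], [188.3, 342.1], [187.7, 299.6]]
```

jog_arm(commands=[{"dx":-0.05,"dy":-0.02,"dz":0.4,"ax":0,"ay":0,"az":0.01,"gripper":1},{"dx":0,"dy":0,"dz":0.4,"ax":0,"ay":0,"az":0,"gripper":1},{"dx":0,"dy":0,"dz":0.4,"ax":0,"ay":0,"az":0,"gripper":1},{"dx":0,"dy":0,"dz":0.4,"ax":0,"ay":0,"az":0,"gripper":1}])

```text
clock: 26.75
eef_pos: [556.3, -340.6, 168.1]
eef_rot: [-3.141, -0.0, 1.663]
wrist_force: [0.1, 0.0, -1.2]
finger_gap: 49.6
finger_force: 55.0
```

jog_arm(commands=[{"dx":0,"dy":0,"dz":0.3,"ax":0,"ay":0,"az":0,"gripper":1},{"dx":0,"dy":0,"dz":0.3,"ax":0,"ay":0,"az":0,"gripper":1},{"dx":0,"dy":0,"dz":0.15,"ax":0,"ay":0,"az":0,"gripper":1},{"dx":0,"dy":0,"dz":0,"ax":0,"ay":0,"az":0,"gripper":1}])

```text
clock: 27.25
eef_pos: [556.4, -340.7, 139.3]
eef_rot: [-3.141, -0.0, 1.663]
wrist_force: [-0.4, -0.6, -1.9]
finger_gap: 49.7
finger_force: 55.0
```

No contact with the walls; now feel for the floor.

jog_arm(commands=[{"dx":0,"dy":0,"dz":0.1,"ax":0,"ay":0,"az":0,"gripper":1},{"dx":0,"dy":0,"dz":0.06,"ax":0,"ay":0,"az":0,"gripper":1},{"dx":0,"dy":0,"dz":0,"ax":0,"ay":0,"az":0,"gripper":1}])

```text
clock: 27.62
eef_pos: [556.4, -340.7, 133.1]
eef_rot: [-3.141, -0.0, 1.663]
wrist_force: [-0.7, -0.3, -1.7]
finger_gap: 49.5
finger_force: 55.0
```

jog_arm(commands=[{"dx":0,"dy":0,"dz":0.04,"ax":0,"ay":0,"az":0,"gripper":1},{"dx":0,"dy":0,"dz":0.03,"ax":0,"ay":0,"az":0,"gripper":1},{"dx":0,"dy":0,"dz":0,"ax":0,"ay":0,"az":0,"gripper":1}])

```text
clock: 28.0
eef_pos: [556.4, -340.6, 130.3]
eef_rot: [-3.141, -0.0, 1.663]
wrist_force: [-0.3, 0.4, -1.4]
finger_gap: 49.4
finger_force: 55.0
```

jog_arm(commands=[{"dx":0,"dy":0,"dz":0.03,"ax":0,"ay":0,"az":0,"gripper":1},{"dx":0,"dy":0,"dz":0.02,"ax":0,"ay":0,"az":0,"gripper":1},{"dx":0,"dy":0,"dz":0,"ax":0,"ay":0,"az":0,"gripper":1}])

```text
clock: 28.38
eef_pos: [556.5, -340.9, 129.7]
eef_rot: [3.141, 0.001, 1.663]
wrist_force: [-2.9, 1.3, 8.9]
finger_gap: 49.8
finger_force: 55.0
```

jog_arm(commands=[{"dx":0,"dy":0,"dz":-0.01,"ax":0,"ay":0,"az":0,"gripper":0.4},{"dx":0,"dy":0,"dz":0,"ax":0,"ay":0,"az":0,"gripper":0.2},{"dx":0,"dy":0,"dz":0,"ax":0,"ay":0,"az":0,"gripper":0.1},{"dx":0,"dy":0,"dz":-0.2,"ax":0,"ay":0,"az":0,"gripper":0.1},{"dx":0,"dy":0,"dz":-0.6,"ax":0,"ay":0,"az":0,"gripper":0.1},{"dx":0,"dy":0,"dz":-0.9,"ax":0,"ay":0,"az":0,"gripper":0.1},{"dx":0,"dy":0,"dz":-0.9,"ax":0,"ay":0,"az":0,"gripper":0.1}])

```text
clock: 29.25
eef_pos: [556.4, -340.6, 234.4]
eef_rot: [3.141, 0.0, 1.663]
wrist_force: [0.6, -0.8, 1.4]
finger_gap: 84.6
finger_force: 0.0
```

jog_arm(commands=[{"dx":0.9,"dy":0,"dz":-0.2,"ax":0,"ay":0,"az":0,"gripper":0},{"dx":0.9,"dy":-0.2,"dz":0,"ax":0,"ay":0,"az":0,"gripper":0},{"dx":0.9,"dy":-0.3,"dz":0,"ax":0,"ay":0,"az":0,"gripper":0},{"dx":0.9,"dy":-0.3,"dz":0,"ax":0,"ay":0,"az":0,"gripper":0},{"dx":0.9,"dy":-0.3,"dz":0,"ax":0,"ay":0,"az":0,"gripper":0},{"dx":0.9,"dy":-0.3,"dz":0,"ax":0,"ay":0,"az":0,"gripper":0},{"dx":0.9,"dy":-0.3,"dz":0,"ax":0,"ay":0,"az":0,"gripper":0},{"dx":0.9,"dy":-0.3,"dz":0,"ax":0,"ay":0,"az":0,"gripper":0}])

```text
clock: 30.25
eef_pos: [449.8, -60.2, 241.4]
eef_rot: [3.141, 0.0, 1.663]
wrist_force: [0.7, -1.2, 0.2]
finger_gap: 94.2
finger_force: 0.0
```

```bash
python3 - <<'E'
from cell import cams
from h import *
t=cams.camera("top")["image"][:,:,::-1];s=cams.camera("scene")["image"][:,:,::-1]
a=cv2.resize(t[140:400,110:560],None,fx=800/450,fy=800/450)[:230]
b=cv2.resize(s[140:400,100:510],(583,370))
o=np.zeros((600,800,3),np.uint8); o[:230]=a; o[230:,:583]=b
cv2.imwrite("pics/f.png",o)
E
```

```text
(no output)
```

View pics/f.png

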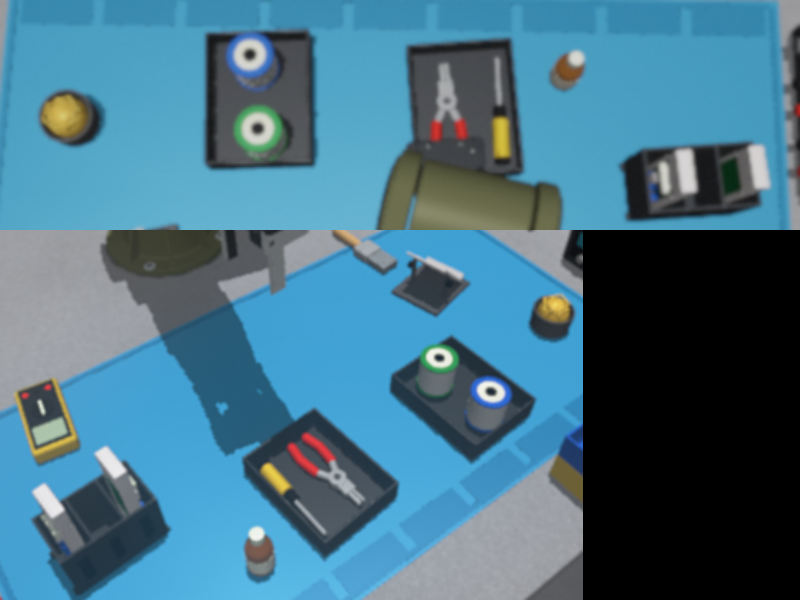

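The picture shows the board upright in the left bay (montage px 120,480), the pliers flat beside the screwdriver (325,465) and the green reel standing beside the blue one (438,370). Nothing else has moved and the gripper is clear, so I'm handing in.

```bash
python3 -c "
from cell import job
print(job.sign_off())"
```

```text
the job is handed in; nothing more can be done
None
```

The job is handed in, verdict not shown: the final pictures show the board upright in the rack's left bay, the pliers flat beside the screwdriver, and the green reel standing beside the blue one, after about 30 s of the 72 s allowed.

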